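Set the sunken trim knob of the bench console

ROBOT

A 7-joint arm with a two-finger parallel gripper is mounted at the origin on the work surface. World frame = base frame: x ahead of the robot, y to its left, z up, the work surface at z = 0. Lengths are in m, angles in rad, forces in N, time in s.
With the tool pointing down it reaches from about 0.4 to 0.875 m from the base axis. Payload 19.3 kg.
Tool frame: the origin (TCP) lies on the centre line of the jaws, within the pads' length; the fingertips stand 14 mm ahead of it and the grasp point (between the pads) lies 5 mm behind it; x points along the fingers, y is the direction in which the jaws open and shut, and the axes are right-handed (so a half turn about x gives the same grasp; the last joint's range is limited). The gripper opens to 85 mm and grips with 20 to 120 N. Pads are 22 mm wide; open, the fingers measure 114 mm over their backs; the gripper's body (76 mm by 85 mm) begins 54 mm behind the grasp point. The pads swing forward as they close: fully open they stand 13 mm farther back than shut.
Start: joints at [1.05, 0.521, -0.036, 1.599, 0.021, 1.021, -0.113], TCP at [0.272, -0.563, 0.245] pointing down, gripper open.
Joint ranges: [-2.91, 2.91], [-0.3, 2.13], [-1.5, 1.42], [0.17, 2.43], [-1.26, 4.41], [0.16, 1.93], [-2.52, 2.52]. Speed limits (rad/s): [1.89, 1.89, 2.39, 2.39, 3.01, 3.01, 3.01].

INTERFACE

Orientations are given as [roll, pitch, yaw] about the fixed x, y, z axes, in that order (R = Rz(yaw) Ry(pitch) Rx(roll)).
In Python, from workcell import monitor, optics, bot gives the robot as it stands.
- The arm moves only by the tool arm_command, never from a script. Its arguments are lists of equal length, an entry for each row: "delta_pos": the shift along the tool's x, y, z as a fraction of full scale, a list of three; "rotation": the turn, a rotation vector about the tool's x, y, z as a fraction of full scale, a list of three. In form: {"delta_pos": [[dx, dy, dz], ...], "rotation": [[wx, wy, wz], ...]}. A call has 1 to 10 rows; each row shifts and turns the pose as measured when the row begins, along the tool's axes as they then stand; what a row does not reach is not made up. Full scale, the value 1, is 30 mm for a shift and 6 degrees for a turn. A row lasts 1/10 s, in which the tool goes at most 50 mm and 8.59 degrees, less where a joint would pass 70% of its speed; a pose out of reach is approached as far as the arm can. A call with a number of a shift or a turn outside -1 to 1 is refused whole. A call with a gripper value outside its range is refused whole. "gripper" is the closure, from -1 (fully open) to 1 (shut), so that 0 is half open, set as the call begins (left out, the last holds). The fingers move at their own pace and stop on an object; "grip_force" is the grip in N (left out, the last holds). Time passes only in rows, so rows that do not move let the fingers close. It gives the time, the measured TCP pose, the force and the opening at its end, in the units of the state.
- monitor.observe(): the state, without advancing time (a new reading comes with each control period).
- optics.grab_frame(name): name is "scene" or "top" or "wrist"; returns the picture (480x640x3 uint8, red, green, blue); there is no depth.
- optics.camera_params(name): a dict with "fx", "fy", "cx", "cy" (pixels), "origin" and "rotation" of the camera in the world. Camera axes: x right, y down, z forward; pixel columns grow to the right and rows downward; lengths in m; the calibration is good to about 2 mm. A picture is of the moment at which its call begins: read the wrist's pose just before it. camera_params takes no time and is no camera call; for the wrist camera it gives the pose at the moment of the call.
- bot.job_done(): hands the job in, once; it reports no verdict.
The state is a dict: "clock": time; "qpos": joint angles; "qd": joint speeds; "joint_efforts": joint torques, N m; "position": TCP position; "tool_rot": TCP orientation; "force": force on the tool from outside, world axes, zero at the start; "moment": the same for the moment, N m; "grip_width": finger opening in m.
Only numpy, scipy, OpenCV 4.12 (cv2) and the standard library are available. Lean on these libraries where they do the work, as an engineer would, in place of code of your own. Each camera call takes 0.05 s, during which the arm holds its last target. There are 200 camera calls.

TASK

Press the catch to free the sprung cover of the sloping test console, keeping a finger over the cover so that it comes up gently instead of flying open. Then turn the small bar knob sunk in the round well until the meter's needle points at the triangular index marker. Leave the cover fully open and let go, without disturbing the things standing around the console.

Things in the scene. Friction and masses are not known exactly. Their poses are not given: they have to be found in the camera images.
- console: Test console, fixed grey bench instrument, 205 mm deep, 190 wide. Its aluminium panel (220 mm long) slopes up at 30 deg from the low front edge (45 mm high, nearest the robot) to the back (155 mm). Origin: on the bench, 100 mm under the panel's middle; x level to its back, y to its left, z up. 'Panel frame' below: x up the slope, y to the left, z straight out of the panel.
- catch_top (a point): Top centre of the catch button (moves with it), a black 15 x 30 mm block in a housing at mid front of the panel; panel frame. Unpressed it is 19 mm off the panel, 8 above the housing and the closed cover's top; the cover's free edge is 16 mm up the slope. Press along panel -z: spring, 1.5 N at first, 5 N at its full 6 mm. The cover is free from 3.4 mm; once it has risen, let go.
- cover_hinge (a point): Middle of the cover's hinge axis (along y), at the panel's high end, 9 mm off the panel face; panel frame, does not turn. Distances from it down the slope (-x): meter's pivot 77 mm, knob's axis 130 mm, free edge of the closed cover 177 mm, catch button 193 mm.
- cover_edge (a point): Middle of the cover's free edge, on its outer face. The cover is a flat grey plate, 177 mm long, 166 wide, 4 thick, 0.2 kg, its mid-plane through the hinge axis; closed, it hides the well and the meter. Axes turn with the cover: x from the free edge to the hinge, z out of the outer face.
- cover (a joint): Cover angle, rad: 0 closed and latched, 2.1 fully open at its stop, near upright behind the meter. Sprung open: net 0.3 N m when closed, 0.1 at 1 rad, 0.04 at 1.5 rad. Freed with nothing over it, it flies up at 8 rad/s; over 5 rad/s harms it. Followed up by a finger on its outer face to 1 rad or more, then let go, it goes on to its stop by itself at about 3 rad/s and stays.
- knob_grip (a point): On the trim knob's axis, half-way up its bar, 11.5 mm below the panel face. The black knob is sunk in a round well, 80 mm wide, 24 deep, square to the panel. Grip bar 32 mm long, 12 thick, from 8 mm below this point (on a skirt of 34 mm diameter) to 9 mm above. Axes turn with the knob: x along the bar to its white-line end (up the slope at 0), y across the bar, z out of the panel.
- trim_knob (a joint): Knob angle, rad, positive clockwise looking onto the panel; 0 when the white line points up the slope; stops at -2.6 and 2.6. Stays where left (friction 0.04 N m) and drives the needle. It starts between -2.2 and -1.4, always anticlockwise of what is wanted: turn it clockwise.
- needle_tip (a point): Tip of the meter's needle, a thin black hand 44 mm long from its pivot, over a white face (122 mm wide, 75 along the slope, between well and hinge) under a clear window. Turns with the needle: x along it outwards, z out of the panel.
- index_tip (a point): Inner tip, 48 mm from the pivot, of the meter's index marker: a small black triangle (11 mm long, 10 wide) just outside the scale, pointing at the needle's pivot. It marks the value wanted, differs each time and is out of reach under the window. x from the pivot outwards, z out of the panel.
- needle (a joint): Angle of the needle in rad, positive clockwise, 0 straight up the slope; always one third of the knob's angle.
- index (a joint): Angle of the index marker in rad in the same sense as the needle's, between -0.2 and 0.2: the needle is on it when both angles are equal.
- flux_bottle: Loose bystander, to be left alone. Origin: centre of its underside. White bottle, 54 mm in diameter, 150 mm high, beside the console (left or right).
- spray_can: Loose bystander, to be left alone. Origin: centre of its underside. Aluminium spray can, 52 mm in diameter, 140 mm high, on the other side of the console.
- screw_jar: Loose bystander, to be left alone. Origin: centre of its underside. Jar, 56 mm in diameter, 75 mm high, to the right of the console's front.
- tape_roll: Loose bystander, to be left alone. Origin: centre of its underside. Black roll of tape lying flat, 68 mm in diameter, 24 mm high, before the console.
- heat_sink: Loose bystander, to be left alone. Origin: centre of its underside. Finned aluminium heat sink, 50 x 60 x 30 mm, before the console.
- driver: Loose bystander, to be left alone. Origin: centre of its underside. Screwdriver lying on the bench behind the console, 170 mm long.
- small_carton: Loose bystander, to be left alone. Origin: centre of its underside. Cardboard carton, 90 x 70 x 55 mm, at the console's rear left.
- transformer: Loose bystander, to be left alone. Origin: centre of its underside. Small transformer, 50 x 62 x 42 mm, at the console's rear right.

How it is judged:
By the outcome, as a careful person would: the job done as asked, in the order asked, and still so for the second after the job is handed in, with the robot touching nothing.
It also fails if it takes over 64 s, if anything falls off the work surface, if the arm or the gripper's body presses on something with over 40 N, if the wrist force passes 120 N, or if a joint passes its speed limit or range.

## Working session

There is one attempt and no reset: what is moved stays moved. The work goes in short steps, Python scripts to look and compute and a tool call to move; the robot and the scene stay as the last step left them, time stands still between calls to the robot, and variables do not carry over. Pictures are saved under pics/ and viewed, about 8 in all and at most 12, crops included, and the job is handed in when it is done.

Besides the shell and the picture viewer there is one more tool, called as a command line: name --argument value ..., lists and objects as JSON in quotes. arm_command: Moves the arm, as the interface text tells. Its arguments: {"type":"object","properties":{"delta_pos":{"type":"array","items":{"type":"array","items":{"type":"number"}}},"rotation":{"type":"array","items":{"type":"array","items":{"type":"number"}}},"gripper":{"type":"number"},"grip_force":{"type":"number"}},"required":["delta_pos","rotation"]}

```bash
ls; mkdir -p pics; python3 - <<'E'
from workcell import monitor, optics, bot
import cv2,numpy as np
print(monitor.observe())
a=optics.grab_frame("scene");b=optics.grab_frame("top")
cv2.imwrite("pics/scene0.png",a[:,:,::-1]);cv2.imwrite("pics/top0.png",b[:,:,::-1])
for n in("scene","top","wrist"):print(n,optics.camera_params(n))
E
```

```text
pics
{'clock': 0.0, 'qpos': array([ 1.04981934,  0.52196393, -0.03629755,  1.59997879,  0.021205  ,
        1.02111839, -0.11279293]), 'qd': array([ 6.93772591e-04,  1.08219909e-04, -1.00650837e-03,  8.87753203e-05,
        1.24519611e-03,  1.63520988e-03,  2.25183451e-04]), 'joint_efforts': array([ 1.84137796e-03, -9.27096248e+01,  1.98042780e+00, -3.69940639e+01,
        1.78422761e-02,  8.24717368e-03,  4.46626484e-05]), 'position': array([ 0.27210698, -0.56231205,  0.24476774]), 'tool_rot': array([-1.4814478 ,  1.56971286,  2.11089513]), 'force': array([ 0.39258284, -0.06565036, -0.19463976]), 'moment': array([ 0.03628574,  0.012063  , -0.03852311]), 'grip_width': 0.08555916792297491}
scene {'fx': 611.2575365927454, 'fy': 611.2575365927454, 'cx': 318.9355983277328, 'cy': 244.24622268766768, 'origin': array([1.15600383, 0.41686998, 1.00265171]), 'rotation': array([-2.46955981e+00,  1.46243033e-03,  2.13581154e+00])}
top {'fx': 582.6764595052574, 'fy': 582.6764595052574, 'cx': 313.9732534505497, 'cy': 231.97232706570327, 'origin': array([0.49667534, 0.05166899, 1.05697178]), 'rotation': array([-3.05838714,  0.00712005, -1.55188508])}
wrist {'fx': 409.2953140505737, 'fy': 409.2953140505737, 'cx': 315.43235563351175, 'cy': 243.35546258112845, 'origin': array([ 0.3476094 , -0.52647918,  0.37248145]), 'rotation': array([ 2.81122320e+00,  1.41247734e-03, -1.12114930e+00])}
```

View pics/scene0.png

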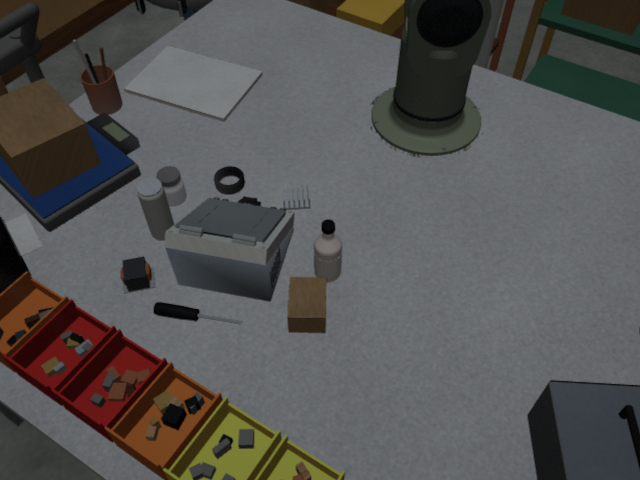

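View pics/top0.png

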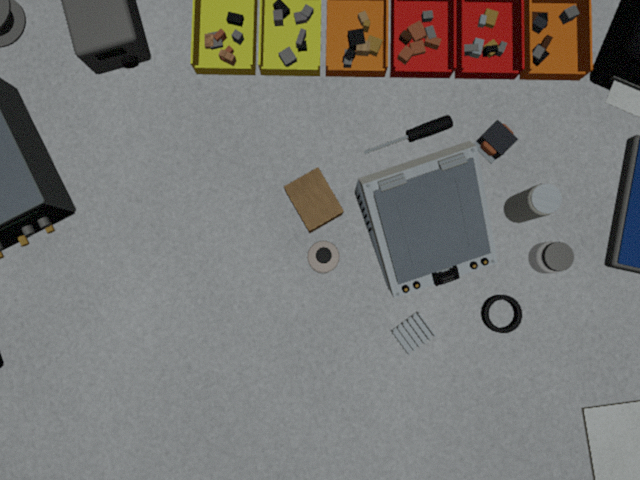

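The scene view shows the console near (235,240), with the bottle on its left (robot side of the frame is top right). The top view shows the cover quad at about (373,191), (475,157), (491,249), (399,283), and the catch at about (445,275). Next I'll find the console pose from the cover corners.

```bash
cat > h.py <<'E'
import cv2,numpy as np
from scipy.spatial.transform import Rotation as R
from scipy.optimize import least_squares
from workcell import monitor, optics, bot
def Rm(rpy): return R.from_euler('xyz',rpy).as_matrix()
def proj(P,c):
    q=(np.atleast_2d(P)-c['origin'])@Rm(c['rotation'])
    return np.c_[c['fx']*q[:,0]/q[:,2]+c['cx'],c['fy']*q[:,1]/q[:,2]+c['cy']]
def ray(uv,c):
    return c['origin'],Rm(c['rotation'])@np.array([(uv[0]-c['cx'])/c['fx'],(uv[1]-c['cy'])/c['fy'],1])
def cast(uv,c,n,d):   # plane n.p=d
    o,v=ray(uv,c); return o+v*((d-n@o)/(n@v))
def panel(x,y,yaw):   # panel-frame rotation (cols) and origin
    return R.from_euler('z',yaw).as_matrix()@R.from_euler('y',-np.pi/6).as_matrix(),np.array([x,y,.1])
E
python3 - <<'E'
from h import *
im=cv2.imread('pics/top0.png');c=optics.camera_params('top')
print(im[220,430],im[175,380],im[270,395],im[275,445])
b=im.astype(int);roi=np.zeros(im.shape[:2],np.uint8);roi[140:300,350:500]=1
m=((b[:,:,0]-b[:,:,2]>8)&(abs(b-b[220,430]).max(2)<22)).astype(np.uint8)*roi
m=cv2.morphologyEx(m,cv2.MORPH_OPEN,np.ones((5,5)))
n,l,s,ce=cv2.connectedComponentsWithStats(m);k=1+s[1:,4].argmax();m=(l==k).astype(np.uint8)
cn=max(cv2.findContours(m,0,2)[0],key=cv2.contourArea)
q=cv2.approxPolyDP(cv2.convexHull(cn),8,True)[:,0];print(s[k],q)
mk=((b.max(2)<45).astype(np.uint8))*roi;n,l,s,ce=cv2.connectedComponentsWithStats(mk)
print([(s[i],ce[i].round(1)) for i in range(1,n) if s[i,4]>20])
v=cv2.resize(im[130:310,340:510],None,fx=4,fy=4,interpolation=cv2.INTER_CUBIC)[:600,:]
cv2.imwrite('pics/crop.png',cv2.resize(im[145:295,345:505],(640,600),interpolation=cv2.INTER_CUBIC))
E
```

```text
[98 90 83] [107 112 111] [92 93 82] [21 17 18]
[ 375  160  115  123 9371] [[472 160]
 [489 252]
 [399 282]
 [375 191]]
[(array([477, 140,   9,   4,  22], dtype=int32), array([480.4, 141.1])), (array([492, 149,   8,  10,  37], dtype=int32), array([496.2, 154.2])), (array([432, 266,  27,  19, 272], dtype=int32), array([445.3, 275.7])), (array([488, 295,  12,   5,  42], dtype=int32), array([494.6, 297.4]))]
```

View pics/crop.png

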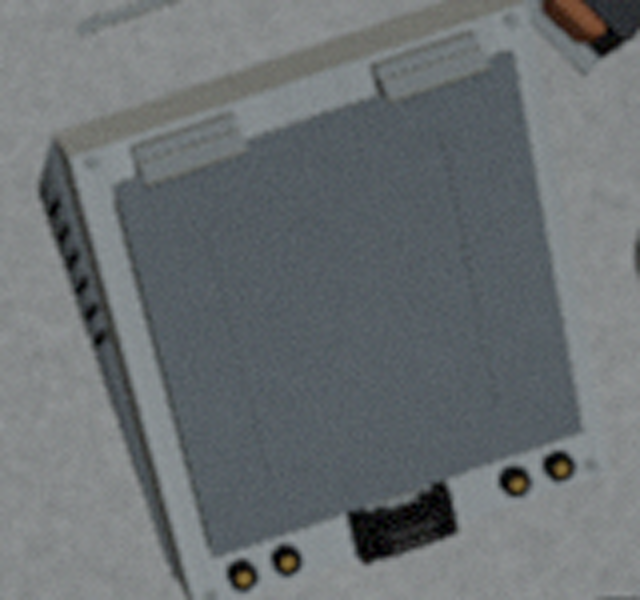

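The crop shows the closed cover with corners at image (398,283.8), (490.5,252.5), (474.2,158) and (373.2,191.2). The black catch and its housing are at (445,275.7).

```bash
python3 - <<'E'
from h import *
c=optics.camera_params('top')
uv=np.array([[398,283.8],[490.5,252.5],[474.2,158],[373.2,191.2]])
def mdl(p):
    A,o=panel(*p[:3]);h=p[3]
    L=np.array([[h-.177,.083,.011],[h-.177,-.083,.011],[h,-.083,.011],[h,.083,.011]])
    return o+L@A.T
f=lambda p:(proj(mdl(p),c)-uv).ravel()
for fix in (None,.097,.1):
    if fix is None: r=least_squares(f,[.55,-.15,.25,.1]);p=r.x
    else:
        r=least_squares(lambda p:f([*p,fix]),[.55,-.15,.25]);p=np.r_[r.x,fix]
    A,o=panel(*p[:3]);print(p.round(4),f(p).round(1))
    for n,q in dict(catch=[p[3]-.193,0,.019],knob=[p[3]-.13,0,-.0115],hinge=[p[3],0,.009]).items():
        w=o+A@q;print(n,w.round(4),proj(w,c).round(1))
E
```

```text
[ 0.5991 -0.1344  0.3413  0.088 ] [ 0.1  0.2 -0.   0.4 -0.5 -0.3  0.4 -0.2]
catch [ 0.5044 -0.168   0.064 ] [[447.7 278.4]]
knob [ 0.5702 -0.1447  0.069 ] [[434.6 239.3]]
hinge [ 0.6666 -0.1104  0.1518] [[423.4 173.9]]
[ 0.5912 -0.1362  0.3416  0.097 ] [-0.   0.5  0.2  0.6 -0.3 -0.6  0.1 -0.3]
catch [ 0.5039 -0.1672  0.0685] [[447.8 278.7]]
knob [ 0.5697 -0.1438  0.0735] [[434.6 239.4]]
hinge [ 0.6661 -0.1095  0.1563] [[423.3 173.7]]
[ 0.5886 -0.1367  0.3417  0.1   ] [-0.1  0.6  0.3  0.6 -0.2 -0.7  0.  -0.4]
catch [ 0.5038 -0.1669  0.07  ] [[447.9 278.8]]
knob [ 0.5696 -0.1435  0.075 ] [[434.6 239.4]]
hinge [ 0.666  -0.1092  0.1578] [[423.3 173.6]]
```

```bash
cat >> h.py <<'E'
P0=[.593,-.1358,.3415]; H=.095
def tip_target(s,off,sgn,tilt=0,y=0,tcp_tip=.014):
    """TCP pose with fingertips at panel point (s,y), height off; tool y = sgn*panel x; tilt rotates tool back about panel y"""
    A,o=panel(*P0)
    Rt=A@np.c_[[0,0,-1],[sgn,0,0],[0,-sgn,0]]
    if tilt: Rt=R.from_rotvec(A[:,1]*tilt).as_matrix()@Rt
    return o+A@np.array([s,y,off])-Rt[:,0]*tcp_tip,Rt
def delta(p,Rt):
    s=monitor.observe();R0=Rm(s['tool_rot'])
    return R0.T@(p-s['position'])/.03, R.from_matrix(R0.T@Rt).as_rotvec()/np.radians(6)
E
python3 - <<'E'
from h import *
s=monitor.observe();R0=Rm(s['tool_rot']);print(R0.round(3))
cw=optics.camera_params('wrist');print('cam in tool',R0.T@(cw['origin']-s['position']),(R0.T@Rm(cw['rotation'])).round(3))
for sg in(1,-1):
    p,Rt=tip_target(H-.193+.012,.12,sg);d,w=delta(p,Rt);print(sg,p,d.round(2),w.round(2))
E
```

```text
[[-0.     0.436 -0.9  ]
 [ 0.001 -0.9   -0.436]
 [-1.    -0.001  0.   ]]
cam in tool [-0.12768569  0.00046838 -0.08353459] [[ 0.    -0.324  0.946]
 [ 1.    -0.001 -0.001]
 [ 0.001  0.946  0.324]]
1 [ 0.4596917  -0.18318116  0.1730474 ] [  2.4   -8.65 -11.13] [-13.61   3.64   4.08]
-1 [ 0.4596917  -0.18318116  0.1730474 ] [  2.4   -8.65 -11.13] [15.64  4.2  -3.75]
```

```bash
cat >> h.py <<'E'
from scipy.spatial.transform import Slerp
def rows(p,Rt,n,nd=2):
    s=monitor.observe();R0=Rm(s['tool_rot']);p0=s['position']
    path([(p0+(p-p0)*i/n, Slerp([0,1],R.from_matrix([R0,Rt]))(i/n).as_matrix()) for i in range(n+1)],nd)
def path(L,nd=2):
    D=[];W=[]
    for (a,A),(b,B) in zip(L,L[1:]):
        D.append((A.T@(b-a)/.03).round(nd).tolist());W.append((R.from_matrix(A.T@B).as_rotvec()/np.radians(6)).round(nd).tolist())
    print(D);print(W)
E
python3 - <<'E'
from h import *
c=optics.camera_params('top')
print('bottle',cast([323,256],c,np.array([0,0,1]),.15),'can',cast([545,198],c,np.array([0,0,1]),.14),'jar',cast([558,256],c,np.array([0,0,1]),.075))
p,Rt=tip_target(H-.193+.012,.12,1);rows(p,Rt,18)
E
```

```text
bottle [0.53491695 0.0447984  0.15      ] can [ 0.63364632 -0.30487057  0.14      ] jar [ 0.54542785 -0.35055345  0.075     ]
[[0.13, -0.48, -0.62], [0.14, -0.43, -0.65], [0.14, -0.38, -0.68], [0.15, -0.33, -0.71], [0.15, -0.28, -0.73], [0.16, -0.22, -0.74], [0.18, -0.17, -0.76], [0.19, -0.11, -0.76], [0.2, -0.06, -0.77], [0.22, -0.0, -0.76], [0.23, 0.05, -0.76], [0.25, 0.11, -0.75], [0.27, 0.16, -0.73], [0.29, 0.21, -0.71], [0.31, 0.26, -0.68], [0.33, 0.3, -0.66], [0.35, 0.35, -0.62], [0.37, 0.38, -0.59]]
[[-0.76, 0.2, 0.23], [-0.76, 0.2, 0.23], [-0.76, 0.2, 0.23], [-0.76, 0.2, 0.23], [-0.76, 0.2, 0.23], [-0.76, 0.2, 0.23], [-0.76, 0.2, 0.23], [-0.76, 0.2, 0.23], [-0.76, 0.2, 0.23], [-0.76, 0.2, 0.23], [-0.76, 0.2, 0.23], [-0.76, 0.2, 0.23], [-0.76, 0.2, 0.23], [-0.76, 0.2, 0.23], [-0.76, 0.2, 0.23], [-0.76, 0.2, 0.23], [-0.76, 0.2, 0.23], [-0.76, 0.2, 0.23]]
```

arm_command --delta_pos '[[0.1, -0.48, -0.62], [0.1, -0.43, -0.65], [0.1, -0.38, -0.68], [0.1, -0.33, -0.71], [0.1, -0.28, -0.73], [0.1, -0.22, -0.74], [0.15, -0.17, -0.76], [0.15, -0.11, -0.76], [0.15, -0.06, -0.77], [0.2, 0, -0.76]]' --rotation '[[-0.76, 0.2, 0.23], [-0.76, 0.2, 0.23], [-0.76, 0.2, 0.23], [-0.76, 0.2, 0.23], [-0.76, 0.2, 0.23], [-0.76, 0.2, 0.23], [-0.76, 0.2, 0.23], [-0.76, 0.2, 0.23], [-0.76, 0.2, 0.23], [-0.76, 0.2, 0.23]]' --gripper 0.74 --grip_force 20

```text
clock: 1.1
position: [0.374, -0.343, 0.2134]
tool_rot: [1.874, 1.254, 0.014]
force: [-0.1, -0.0, -0.3]
grip_width: 0.011
```

```bash
python3 - <<'E'
from h import *
p,Rt=tip_target(H-.193+.012,.12,1);rows(p,Rt,10);s=monitor.observe();print(s['qpos'].round(2),s['position'],s['clock'],s['grip_width'])
E
```

```text
[[0.22, 0.07, -0.58], [0.23, 0.1, -0.57], [0.24, 0.13, -0.56], [0.25, 0.16, -0.54], [0.27, 0.18, -0.53], [0.28, 0.21, -0.51], [0.29, 0.23, -0.49], [0.3, 0.26, -0.47], [0.32, 0.28, -0.45], [0.33, 0.3, -0.43]]
[[-0.57, 0.16, 0.18], [-0.57, 0.16, 0.18], [-0.57, 0.16, 0.18], [-0.57, 0.16, 0.18], [-0.57, 0.16, 0.18], [-0.57, 0.16, 0.18], [-0.57, 0.16, 0.18], [-0.57, 0.16, 0.18], [-0.57, 0.16, 0.18], [-0.57, 0.16, 0.18]]
[ 1.14  0.33 -0.46  2.09 -0.13  0.52  0.53] [ 0.37398222 -0.3430275   0.21340571] 1.1 0.010960814090218134
```

arm_command --delta_pos '[[0.22, 0.07, -0.58], [0.23, 0.1, -0.57], [0.24, 0.13, -0.56], [0.25, 0.16, -0.54], [0.27, 0.18, -0.53], [0.28, 0.21, -0.51], [0.29, 0.23, -0.49], [0.3, 0.26, -0.47], [0.32, 0.28, -0.45], [0.33, 0.3, -0.43]]' --rotation '[[-0.57, 0.16, 0.18], [-0.57, 0.16, 0.18], [-0.57, 0.16, 0.18], [-0.57, 0.16, 0.18], [-0.57, 0.16, 0.18], [-0.57, 0.16, 0.18], [-0.57, 0.16, 0.18], [-0.57, 0.16, 0.18], [-0.57, 0.16, 0.18], [-0.57, 0.16, 0.18]]'

```text
clock: 2.1
position: [0.4598, -0.1746, 0.1715]
tool_rot: [1.564, 1.035, 0.358]
force: [0.1, -0.3, 0.3]
grip_width: 0.0113
```

```bash
python3 - <<'E'
from h import *
p,Rt=tip_target(H-.193+.012,.12,1);print(*[x.round(2) for x in delta(p,Rt)]);s=monitor.observe();print(s['qpos'].round(2),s['position'],s['clock'])
c=optics.camera_params('wrist');im=optics.grab_frame('wrist');cv2.imwrite('pics/w1.png',im[:,:,::-1]);np.save('w1.npy',c,allow_pickle=True)
A,o=panel(*P0)
for x in ([H-.193,0,.019],[H-.177,.083,.011],[H-.177,-.083,.011],[H,.083,.011],[H,-.083,.011],[H-.177,0,.011]): print(x,proj(o+A@x,c).round(0))
E
```

```text
[-0.1  -0.06  0.26] [ 0.2  -0.08 -0.11]
[ 1.18  0.48 -0.86  2.27 -0.14  0.16  0.95] [ 0.45983219 -0.17463955  0.17146384] 2.1
[-0.098, 0, 0.019] [[292. 258.]]
[-0.08199999999999999, 0.083, 0.011] [[320. 120.]]
[-0.08199999999999999, -0.083, 0.011] [[315. 364.]]
[0.095, 0.083, 0.011] [[621. 126.]]
[0.095, -0.083, 0.011] [[561. 366.]]
[-0.08199999999999999, 0, 0.011] [[317. 254.]]
```

View pics/w1.png

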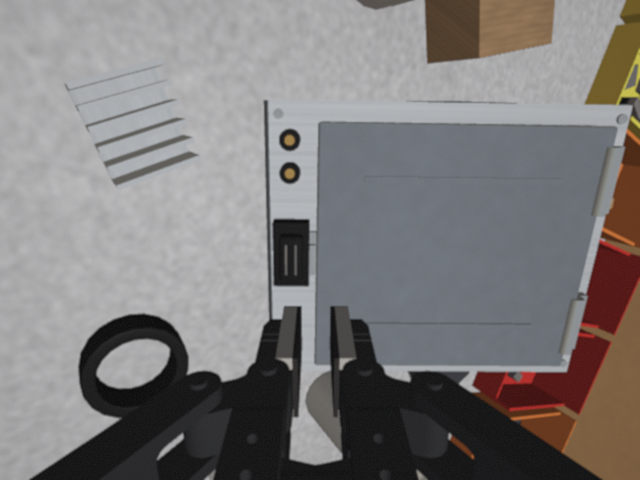

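The wrist view shows the catch at (291,261) and the cover's free-edge corners at about (318,122) and (316,364). All are within 2–3 px of the prediction, so the pose is good. The fingers point at the front edge, about 40 px low, so they need to shift left.

```bash
python3 - <<'E'
from h import *
p,Rt=tip_target(H-.193+.012,.035,1);rows(p,Rt,6)
E
```

```text
[[0.45, -0.02, 0.06], [0.45, -0.02, 0.06], [0.45, -0.02, 0.06], [0.45, -0.02, 0.06], [0.45, -0.02, 0.06], [0.45, -0.01, 0.06]]
[[0.04, -0.02, -0.02], [0.04, -0.02, -0.02], [0.04, -0.02, -0.02], [0.04, -0.02, -0.02], [0.04, -0.02, -0.02], [0.04, -0.02, -0.02]]
```

arm_command --delta_pos '[[0.45, -0.02, 0.06], [0.45, -0.02, 0.06], [0.45, -0.02, 0.06], [0.45, -0.02, 0.06], [0.45, -0.02, 0.06], [0.45, -0.02, 0.06]]' --rotation '[[0.04, -0.02, -0.02], [0.04, -0.02, -0.02], [0.04, -0.02, -0.02], [0.04, -0.02, -0.02], [0.04, -0.02, -0.02], [0.04, -0.02, -0.02]]'

```text
clock: 2.75
position: [0.4882, -0.1714, 0.1213]
tool_rot: [1.604, 1.052, 0.382]
force: [-0.4, 1.1, -0.8]
grip_width: 0.0111
```

```bash
python3 - <<'E'
from h import *
s=monitor.observe();print(s['qpos'].round(2),s['position'],s['clock'],s['force'].round(2))
for off in(.035,.022):
  p,Rt=tip_target(H-.193+.012,off,1);print(*[x.round(2) for x in delta(p,Rt)])
c=optics.camera_params('wrist');im=optics.grab_frame('wrist');cv2.imwrite('pics/w2.png',cv2.resize(im[200:400,150:450,::-1],None,fx=2,fy=2))
A,o=panel(*P0)
for x in ([H-.193,.015,.019],[H-.193,-.015,.019],[H-.177,-.083,.011],[H-.177,0,.011]): print(x,proj(o+A@x,c).round(0))
E
```

```text
[ 0.8   0.53 -0.45  2.24 -1.24  0.16  2.  ] [ 0.48820006 -0.17143404  0.12127823] 2.75 [-0.44  1.08 -0.81]
[ 0.82 -0.02  0.07] [ 0.02 -0.19  0.05]
[ 1.26 -0.02  0.08] [ 0.02 -0.19  0.05]
[-0.098, 0.015, 0.019] [[291. 259.]]
[-0.098, -0.015, 0.019] [[292. 315.]]
[-0.08199999999999999, -0.083, 0.011] [[323. 416.]]
[-0.08199999999999999, 0, 0.011] [[324. 282.]]
```

View pics/w2.png

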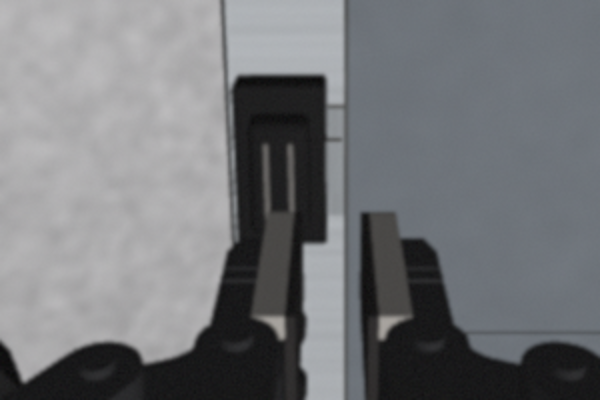

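The second wrist view shows the left finger in line with the catch (column about 290) and the right finger just past the cover's free edge. The descent fell short because of joint speed limits near j6's lower limit. I'll go on slowly.

arm_command --delta_pos '[[0.25, 0, 0.02], [0.25, 0, 0.02], [0.25, 0, 0.02], [0.2, 0, 0.02]]' --rotation '[[0, -0.05, 0.01], [0, -0.05, 0.01], [0, -0.05, 0.01], [0, -0.05, 0.01]]'

```text
clock: 3.2
position: [0.5069, -0.1762, 0.1065]
tool_rot: [1.603, 1.063, 0.381]
force: [0.9, 0.6, -1.0]
grip_width: 0.011
```

```bash
python3 - <<'E'
from h import *
s=monitor.observe();print(s['qpos'].round(2),s['position'],s['clock'],s['force'].round(2))
for off in(.022,.015):
  p,Rt=tip_target(H-.193+.012,off,1);print(*[x.round(2) for x in delta(p,Rt)])
E
```

```text
[ 0.74  0.57 -0.4   2.2  -1.26  0.16  2.02] [ 0.50691456 -0.17617261  0.10645128] 3.2 [ 0.86  0.63 -1.  ]
[ 0.57 -0.23 -0.3 ] [ 0.03 -0.19  0.16]
[ 0.81 -0.23 -0.29] [ 0.03 -0.19  0.16]
```

The arm is pinned at the j5 and j6 limits here. I'll fit a simple kinematic model to the logged poses, then choose a reachable tool orientation.

```bash
cat > kin.py <<'E'
from h import *
import itertools
LO=np.array([-2.91,-.3,-1.5,.17,-1.26,.16,-2.52]);HI=np.array([2.91,2.13,1.42,2.43,4.41,1.93,2.52])
def Z(a):c,s=np.cos(a),np.sin(a);return np.array([[c,-s,0],[s,c,0],[0,0,1.]])
def Y(a):c,s=np.cos(a),np.sin(a);return np.array([[c,0,s],[0,1,0],[-s,0,c]])
def fk(q,k,sg):
    d1,L1,L2,L3,c1,c7,a2,a4,a6=k;z=np.array([0,0,1.]);x=np.array([1.,0,0])
    M=Z(sg[0]*q[0]+c1);p=d1*z+M@x*a2;M=M@Y(q[1]);p=p+M@z*L1;M=M@Z(sg[1]*q[2]);p=p+M@x*a4;M=M@Y(q[3])
    p=p+M@z*L2-M@x*a4*0;M=M@Z(sg[2]*q[4])@Y(q[5]);p=p+M@x*a6+M@z*L3;M=M@Z(sg[3]*q[6]+c7)
    return p,np.c_[M[:,2],M[:,0],M[:,1]]   # tool x=flange z
E
python3 - <<'E'
from kin import *
s=monitor.observe()
data=[([1.0498,.52196,-.0363,1.59998,.0212,1.0211,-.1128],[.27211,-.56231,.24477],[-1.48145,1.56971,2.1109]),
([1.14,.33,-.46,2.09,-.13,.52,.53],[.374,-.343,.2134],[1.874,1.254,.014]),
([1.18,.48,-.86,2.27,-.14,.16,.95],[.4598,-.1746,.1715],[1.564,1.035,.358]),
([.8,.53,-.45,2.24,-1.24,.16,2.],[.4882,-.1714,.1213],[1.604,1.052,.382]),
(s['qpos'],s['position'],s['tool_rot'])]
best=None
for sg in itertools.product((1,-1),repeat=4):
  for c70 in (0,1.57,3.14,-1.57):
    f=lambda k:np.concatenate([np.r_[(fk(q,k,sg)[0]-p)*5,(fk(q,k,sg)[1]-Rm(r)).ravel()] for q,p,r in data])
    r=least_squares(f,[.34,.4,.4,.3,0,c70,0,0,0])
    if best is None or r.cost<best[0]: best=(r.cost,sg,r.x,r.fun)
print(best[:2],best[2].round(4));F=best[3].reshape(5,12);print(F[:,:3]/5,abs(F[:,3:]).max(1))
np.savez('kin.npz',sg=best[1],k=best[2])
E
```

```text
(np.float64(0.007214599220632748), (-1, -1, -1, -1)) [ 2.8700e-01  5.2930e-01  4.3200e-01  2.8190e-01 -8.3000e-02 -3.2186e+00
  6.4000e-03 -1.5700e-02  1.0000e-04]
[[ 0.00628558  0.00348149  0.00081189]
 [ 0.0040984   0.00284486 -0.00085866]
 [-0.00175308 -0.00369132  0.00095153]
 [ 0.00162416  0.00042628 -0.00073279]
 [-0.00168762  0.00106076 -0.00017197]] [0.00538111 0.02638329 0.03803986 0.04051514 0.03802359]
```

```bash
cat >> kin.py <<'E'
D=np.load('kin.npz');K=D['k'];SG=D['sg']
def tgt(s,off,sgn=1,tilt=0,beta=0,y=0,roll=0):
    p,Rt=tip_target(s,off,sgn,0,y);A,o=panel(*P0);tip=p+Rt[:,0]*.014
    Rt=R.from_rotvec(A[:,1]*tilt).as_matrix()@Rt
    Rt=R.from_rotvec(Rt[:,1]*beta).as_matrix()@Rt
    Rt=Rt@R.from_euler('x',roll).as_matrix()
    return tip-Rt[:,0]*.014,Rt
rng=np.random.default_rng(0)
def ik(p,Rt,seeds,m=.0):
    out=[]
    for q0 in seeds:
        f=lambda q:np.r_[(fk(q,K,SG)[0]-p)*5,(fk(q,K,SG)[1]-Rt).ravel(),.003*(q-q0)]
        r=least_squares(f,np.clip(q0,LO+.01,HI-.01),bounds=(LO,HI))
        e=np.abs(r.fun[:12]).max();mg=np.minimum(r.x-LO,HI-r.x)[[1,2,3,4,5,6]].min()
        out.append((e,mg,r.x))
    return out
E
python3 - <<'E'
from kin import *
s=monitor.observe();seeds=[s['qpos']]+[np.array([rng.uniform(-.5,1.5),rng.uniform(.2,1),rng.uniform(-1.2,1.2),rng.uniform(1.4,2.3),rng.uniform(-1.2,4.3),rng.uniform(.2,1),rng.uniform(-2.4,2.4)]) for _ in range(12)]
for sgn in(1,-1):
  for t,b in((0,0),(.1,0),(.2,0),(0,.2),(0,-.2),(0,.4),(0,-.4)):
    o=[x for x in ik(*tgt(H-.181,.022,sgn,t,b),seeds) if x[0]<.01]
    o.sort(key=lambda x:-x[1]);print(sgn,t,b,len(o),[(round(x[1],2),x[2].round(2).tolist()) for x in o[:2]])
E
```

```text
1 0 0 5 [(np.float64(0.0), [1.06, 0.77, -0.87, 2.21, 1.55, 0.16, -0.71]), (np.float64(0.0), [1.06, 0.77, -0.87, 2.21, 1.55, 0.16, -0.71])]
1 0.1 0 9 [(np.float64(0.26), [1.16, 0.92, -1.13, 2.17, 1.4, 0.5, -0.55]), (np.float64(0.22), [1.09, 0.83, -1.0, 2.17, 1.31, 0.38, -0.49])]
1 0.2 0 9 [(np.float64(0.31), [1.07, 0.85, -1.06, 2.12, 1.2, 0.54, -0.41]), (np.float64(0.29), [1.14, 0.97, -1.21, 2.11, 1.32, 0.7, -0.5])]
1 0 0.2 8 [(np.float64(0.28), [1.27, 1.02, -1.16, 2.1, 0.97, 0.44, -0.0]), (np.float64(0.25), [0.7, 0.65, -0.25, 2.1, -1.01, 0.47, 1.84])]
1 0 -0.2 7 [(np.float64(0.12), [1.21, 1.15, -1.37, 2.31, 1.97, 0.9, -1.04]), (np.float64(0.12), [1.18, 1.07, -1.29, 2.31, 1.99, 0.8, -1.1])]
1 0 0.4 8 [(np.float64(0.42), [0.7, 0.72, -0.19, 1.98, -0.84, 0.73, 1.72]), (np.float64(0.39), [1.24, 1.03, -1.06, 1.97, 0.39, 0.55, 0.6])]
1 0 -0.4 7 [(np.float64(0.05), [1.09, 1.23, -1.39, 2.38, 2.14, 1.25, -1.24]), (np.float64(0.05), [1.06, 1.13, -1.31, 2.38, 2.15, 1.15, -1.31])]
-1 0 0 4 [(np.float64(0.02), [1.07, 0.78, -0.88, 2.21, 1.56, 0.18, 2.43]), (np.float64(0.0), [1.06, 0.77, -0.87, 2.21
[... 178 characters left out ...]
(np.float64(0.21), [0.25, 0.56, 0.14, 2.12, -0.94, 0.37, -1.57]), (np.float64(0.21), [0.15, 0.58, 0.27, 2.12, -1.05, 0.43, -1.47])]
-1 0 0.2 6 [(np.float64(0.12), [1.13, 0.94, -1.15, 2.31, 2.04, 0.65, 1.93]), (np.float64(0.12), [1.03, 0.81, -0.97, 2.31, 2.16, 0.48, 1.75])]
-1 0 -0.2 7 [(np.float64(0.17), [0.9, 0.7, -0.53, 2.1, -0.67, 0.33, -1.61]), (np.float64(0.11), [1.03, 0.76, -0.71, 2.1, -0.26, 0.27, -2.0])]
-1 0 0.4 6 [(np.float64(0.05), [0.97, 0.92, -1.08, 2.38, 2.22, 0.91, 1.64]), (np.float64(0.05), [-0.46, 0.8, 0.9, 2.38, 3.9, 0.69, -0.51])]
-1 0 -0.4 7 [(np.float64(0.44), [0.92, 0.77, -0.5, 1.98, -0.56, 0.6, -1.67]), (np.float64(0.39), [1.02, 0.82, -0.66, 1.97, -0.35, 0.55, -1.85])]
```

```bash
python3 - <<'E'
from kin import *
rows(*tgt(H-.181,.032,1,0,.25,y=.008),6)
E
```

```text
[[0.04, -0.04, -0.08], [0.05, -0.04, -0.07], [0.05, -0.04, -0.07], [0.05, -0.04, -0.07], [0.05, -0.04, -0.07], [0.06, -0.04, -0.07]]
[[0.0, 0.37, 0.03], [0.0, 0.37, 0.03], [0.0, 0.37, 0.03], [0.0, 0.37, 0.03], [0.0, 0.37, 0.03], [0.0, 0.37, 0.03]]
```

arm_command --delta_pos '[[0.04, -0.04, -0.08], [0.05, -0.04, -0.07], [0.05, -0.04, -0.07], [0.05, -0.04, -0.07], [0.05, -0.04, -0.07], [0.06, -0.04, -0.07]]' --rotation '[[0, 0.37, 0.03], [0, 0.37, 0.03], [0, 0.37, 0.03], [0, 0.37, 0.03], [0, 0.37, 0.03], [0, 0.37, 0.03]]'

```text
clock: 3.8
position: [0.4994, -0.1643, 0.0963]
tool_rot: [1.991, 0.991, 0.831]
force: [0.1, 0.2, -0.0]
grip_width: 0.0108
```

```bash
python3 - <<'E'
from kin import *
s=monitor.observe();print(s['qpos'].round(2),s['position'],s['clock'],s['force'].round(2))
print(*[x.round(2) for x in delta(*tgt(H-.181,.026,1,0,.25,y=.008))])
c=optics.camera_params('wrist');im=optics.grab_frame('wrist');cv2.imwrite('pics/w3.png',cv2.resize(im[180:400,150:450,::-1],None,fx=2,fy=2))
A,o=panel(*P0);R0=Rm(s['tool_rot'])
for x in ([H-.193,.015,.019],[H-.193,-.015,.019],[H-.193,0,.019],[H-.177,0,.011]): print(x,proj(o+A@x,c).round(0))
for y in(-.0055,.0055): print('tip',proj(s['position']+R0@[.014,y,0],c).round(0))
E
```

```text
[ 0.69  0.64 -0.21  2.1  -1.04  0.52  1.88] [ 0.49943853 -0.16434079  0.09627076] 3.8 [ 0.06  0.21 -0.04]
[0.2  0.02 0.05] [-0.01 -0.1  -0.  ]
[-0.098, 0.015, 0.019] [[289. 301.]]
[-0.098, -0.015, 0.019] [[290. 370.]]
[-0.098, 0, 0.019] [[290. 336.]]
[-0.08199999999999999, 0, 0.011] [[327. 330.]]
tip [[303. 326.]]
tip [[331. 326.]]
```

View pics/w3.png

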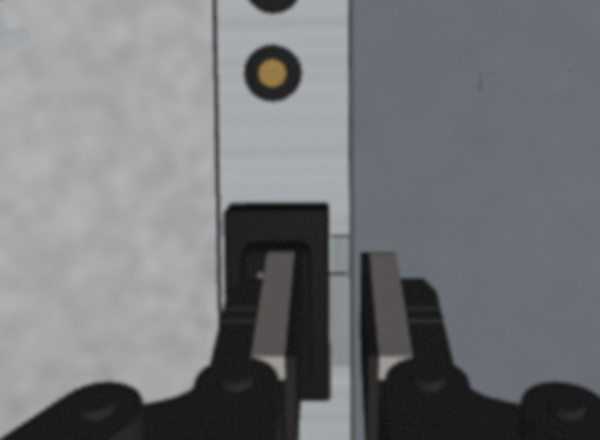

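The third wrist view shows the left fingertip over the catch button (px about 290,306) and the right one over the cover, just past its edge. Next: descend to contact.

arm_command --delta_pos '[[0.12, 0.01, 0.03], [0.11, 0.01, 0.02], [0.1, 0, 0]]' --rotation '[[0, -0.05, 0], [0, -0.05, 0], [0, 0, 0]]'

```text
clock: 4.15
position: [0.5046, -0.1625, 0.0869]
tool_rot: [1.975, 0.997, 0.811]
force: [-1.7, -2.4, 2.3]
grip_width: 0.0115
```

```bash
cat >> kin.py <<'E'
def st(t=None):
    s=monitor.observe();A,o=panel(*P0);R0=Rm(s['tool_rot']);tip=A.T@(s['position']+R0[:,0]*.014-o)
    print('q',s['qpos'].round(2),'t',s['clock'],'tip s-H,y,off mm',((tip-[H,0,0])*1e3).round(1),'F panel',(A.T@s['force']).round(2),'w',round(s['grip_width'],4))
    if t is not None: print(*[x.round(2).tolist() for x in delta(*t)])
E
python3 -c "
from kin import *
st(tgt(H-.181,.0172,1,0,.25,y=.008))"
```

```text
q [ 0.69  0.66 -0.23  2.1  -1.06  0.48  1.9 ] t 4.15 tip s-H,y,off mm [-181.4    7.9   21.2] F panel [-0.96 -1.73  3.19] w 0.0115
[0.13, 0.01, 0.03] [-0.02, 0.02, 0.0]
```

arm_command --delta_pos '[[0.05, 0, 0.01], [0.03, 0, 0], [0, 0, 0]]' --rotation '[[0, 0, 0], [0, 0, 0], [0, 0, 0]]'

```text
clock: 4.45
position: [0.5058, -0.162, 0.0847]
tool_rot: [1.973, 0.998, 0.808]
force: [-2.7, -3.0, 3.9]
grip_width: 0.0112
```

```bash
python3 -c "
from kin import *
st(tgt(H-.181,.0172,1,0,.25,y=.008))
c=optics.camera_params('wrist');im=optics.grab_frame('wrist');cv2.imwrite('pics/w4.png',im[:,:,::-1]);st()"
```

```text
q [ 0.69  0.66 -0.23  2.1  -1.07  0.47  1.9 ] t 4.45 tip s-H,y,off mm [-181.4    7.9   18.7] F panel [-1.13 -1.94  5.14] w 0.0112
[0.05, 0.01, 0.01] [-0.02, 0.04, 0.01]
q [ 0.69  0.66 -0.23  2.1  -1.07  0.47  1.9 ] t 4.5 tip s-H,y,off mm [-181.4    7.9   18.7] F panel [-0.93 -0.83  5.02] w 0.0108
```

View pics/w4.png

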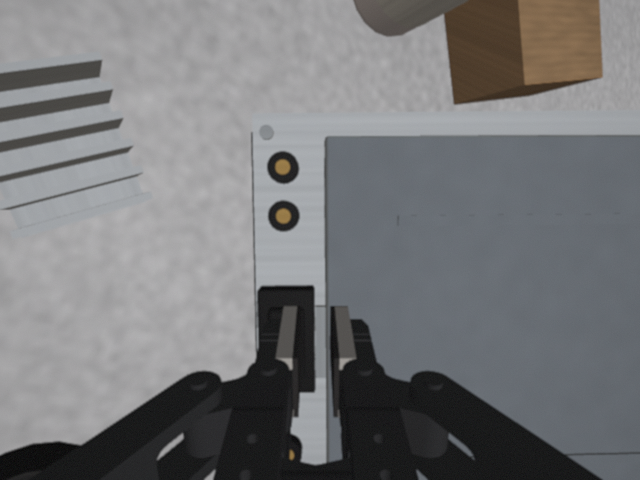

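The fourth wrist view shows the finger holding the button down and the other finger just over the cover's edge. The force is 5 N, so the catch should be released with the cover held under the finger. Now I'll plan the follow-up arc.

```bash
cat >> kin.py <<'E'
def cov(th,dc,tf=.45,beta=.25,lift=0):
    """TCP pose with finger B's inner low corner on the cover at angle th, dc from hinge; tool tilt tf*th"""
    A,o=panel(*P0);Rt=tgt(0,0,1,tf*th,beta)[1]
    C=o+A@(np.array([H,0,.009])+R.from_rotvec([0,th,0]).apply([-dc,-.003,.002+lift]))
    return C-Rt@[.014,.0055,.011],Rt
E
python3 - <<'E'
from kin import *
th=np.linspace(0,1.2,21);dc=np.r_[np.linspace(.176,.171,5),np.full(16,.171)]
L=[cov(a,d) for a,d in zip(th,dc)]
print('now vs path0',*[x.round(2) for x in delta(*L[0])])
q=monitor.observe()['qpos']
for i in (5,10,15,20):
    e,m,q=ik(*L[i],[q])[0];print(i,round(e,3),round(m,2),q.round(2),L[i][0].round(3))
path(L[:11]);path(L[10:])
E
```

```text
now vs path0 [ 0.16 -0.    0.05] [-0.02  0.04  0.01]
5 0.0 0.4 [ 0.49  0.54 -0.02  2.03 -0.76  0.68  1.5 ] [ 0.497 -0.166  0.132]
10 0.0 0.49 [ 0.35  0.46  0.1   1.94 -0.54  0.85  1.2 ] [ 0.495 -0.166  0.185]
15 0.0 0.63 [ 0.24  0.44  0.16  1.8  -0.38  1.05  0.97] [ 0.509 -0.161  0.236]
20 0.0 0.68 [ 0.15  0.47  0.2   1.63 -0.27  1.25  0.79] [ 0.535 -0.152  0.28 ]
[[-0.34, 0.07, -0.09], [-0.34, 0.08, -0.09], [-0.33, 0.09, -0.09], [-0.33, 0.1, -0.08], [-0.33, 0.07, -0.08], [-0.33, 0.08, -0.08], [-0.33, 0.1, -0.08], [-0.32, 0.11, -0.08], [-0.32, 0.12, -0.08], [-0.32, 0.13, -0.08]]
[[0.06, -0.0, -0.25], [0.06, -0.0, -0.25], [0.06, 0.0, -0.25], [0.06, -0.0, -0.25], [0.06, 0.0, -0.25], [0.06, -0.0, -0.25], [0.06, 0.0, -0.25], [0.06, -0.0, -0.25], [0.06, -0.0, -0.25], [0.06, 0.0, -0.25]]
[[-0.31, 0.14, -0.08], [-0.31, 0.15, -0.08], [-0.3, 0.16, -0.08], [-0.3, 0.17, -0.08], [-0.29, 0.18, -0.08], [-0.29, 0.19, -0.07], [-0.28, 0.2, -0.07], [-0.28, 0.21, -0.07], [-0.27, 0.22, -0.07], [-0.26, 0.23, -0.07]]
[[0.06, -0.0, -0.25], [0.06, 0.0, -0.25], [0.06, -0.0, -0.25], [0.06, 0.0, -0.25], [0.06, -0.0, -0.25], [0.06, -0.0, -0.25], [0.06, 0.0, -0.25], [0.06, -0.0, -0.25], [0.06, 0.0, -0.25], [0.06, -0.0, -0.25]]
```

arm_command --delta_pos '[[-0.2, 0.06, -0.05], [-0.3, 0.08, -0.08], [-0.3, 0.08, -0.08], [-0.3, 0.08, -0.08]]' --rotation '[[0.04, 0, -0.15], [0.06, 0, -0.25], [0.06, 0, -0.25], [0.06, 0, -0.25]]'

```text
clock: 4.9
position: [0.4963, -0.1637, 0.1189]
tool_rot: [2.079, 1.084, 0.899]
force: [-0.4, 0.3, -0.1]
grip_width: 0.0114
```

```bash
python3 - <<'E'
from kin import *
st()
for t in(.2,.25,.3): print(t,*[x.round(2) for x in delta(*cov(t,.171))])
c=optics.camera_params('wrist');im=optics.grab_frame('wrist');cv2.imwrite('pics/w5.png',im[:,:,::-1])
E
```

```text
q [ 0.53  0.57 -0.06  2.07 -0.88  0.59  1.64] t 4.9 tip s-H,y,off mm [-173.9    9.6   53.1] F panel [-0.28  0.4   0.08] w 0.0114
0.2 [0.14 0.06 0.1 ] [-0.07 -0.    0.11]
0.25 [-0.14  0.11  0.03] [-0.01 -0.   -0.1 ]
0.3 [-0.41  0.18 -0.04] [ 0.04 -0.   -0.31]
```

View pics/w5.png

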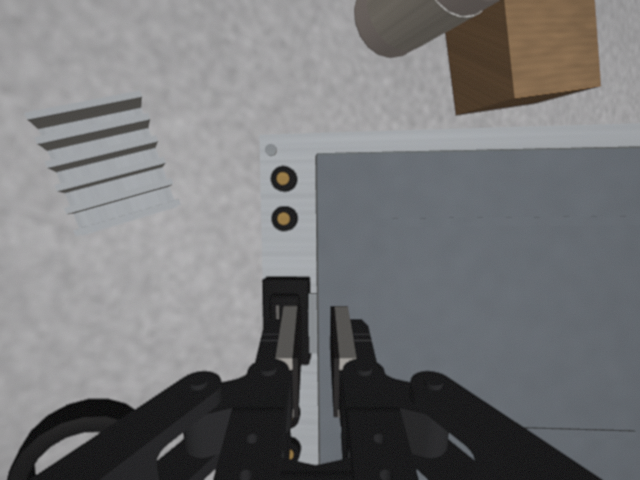

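```bash
python3 - <<'E'
from kin import *
st()
c=optics.camera_params('wrist');A,o=panel(*P0)
for th in(0,.1,.2,.25):
    print(th,[proj(o+A@(np.array([H,0,.009])+R.from_rotvec([0,th,0]).apply([-.177,y,.002])),c).round(0).tolist() for y in(.083,0)])
for x in([-.193,.015,.019],[-.193,.015,.013],[-.205,.095,0]):print('p',proj(o+A@(np.array([H,0,0])+x),c).round(0))
im=optics.grab_frame('top');cv2.imwrite('pics/top2.png',im[:,:,::-1])
im=optics.grab_frame('scene');cv2.imwrite('pics/x.png',cv2.resize(im[150:330,130:370,::-1],None,fx=3,fy=3,interpolation=cv2.INTER_CUBIC))
E
```

```text
q [ 0.52  0.57 -0.06  2.07 -0.88  0.59  1.63] t 4.95 tip s-H,y,off mm [-172.4    9.3   54.1] F panel [4.17 0.33 1.22] w 0.011
0 [[[315.0, 152.0]], [[316.0, 320.0]]]
0.1 [[[314.0, 146.0]], [[315.0, 330.0]]]
0.2 [[[316.0, 139.0]], [[317.0, 342.0]]]
0.25 [[[319.0, 135.0]], [[320.0, 350.0]]]
p [[281. 293.]]
p [[284. 290.]]
p [[264. 132.]]
```

View pics/x.png

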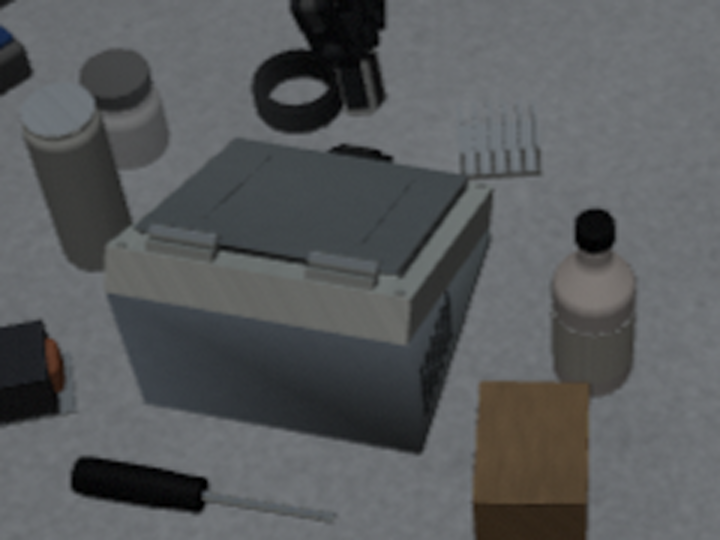

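The scene crop shows the cover still flat and closed and every bystander upright, so the catch was pressed just short of 3.4 mm. I'll go back and press deeper.

```bash
python3 - <<'E'
from kin import *
rows(*tgt(H-.1815,.0235,1,0,.25,y=.008),5)
E
```

```text
[[0.19, -0.04, 0.06], [0.19, -0.05, 0.06], [0.19, -0.05, 0.06], [0.19, -0.06, 0.06], [0.19, -0.06, 0.06]]
[[-0.05, 0.0, 0.18], [-0.05, 0.0, 0.18], [-0.05, 0.0, 0.18], [-0.05, 0.0, 0.18], [-0.05, 0.0, 0.18]]
```

arm_command --delta_pos '[[0.19, -0.04, 0.06], [0.19, -0.05, 0.06], [0.19, -0.05, 0.06], [0.19, -0.06, 0.06], [0.17, -0.06, 0.06], [0, 0, 0]]' --rotation '[[-0.05, 0, 0.18], [-0.05, 0, 0.18], [-0.05, 0, 0.18], [-0.05, 0, 0.18], [-0.05, 0, 0.18], [0, 0, 0]]'

```text
clock: 5.65
position: [0.5023, -0.1617, 0.0849]
tool_rot: [1.976, 0.991, 0.814]
force: [-0.0, -0.2, -0.1]
grip_width: 0.0114
```

```bash
python3 -c "
from kin import *
st(tgt(H-.1815,.0165,1,0,.25,y=.008))"
```

```text
q [ 0.7   0.66 -0.24  2.1  -1.07  0.48  1.92] t 5.65 tip s-H,y,off mm [-184.     9.5   20.5] F panel [-0.11 -0.16 -0.01] w 0.0114
[0.12, 0.09, 0.08] [-0.0, -0.02, -0.04]
```

arm_command --delta_pos '[[0.03, 0.04, 0.03], [0.03, 0.03, 0.03], [0, 0, 0], [0, 0, 0]]' --rotation '[[0, 0, 0], [0, 0, 0], [0, 0, 0], [0, 0, 0]]'

```text
clock: 6.05
position: [0.5045, -0.1618, 0.0837]
tool_rot: [1.98, 0.992, 0.817]
force: [-4.1, -2.5, 2.8]
grip_width: 0.011
```

```bash
python3 -c "
from kin import *
st(tgt(H-.1815,.0165,1,0,.25,y=.008))"
```

```text
q [ 0.69  0.67 -0.23  2.1  -1.07  0.48  1.91] t 6.05 tip s-H,y,off mm [-182.9    8.6   18.4] F panel [-2.64 -0.95  4.81] w 0.011
[0.06, 0.05, 0.03] [-0.02, -0.03, -0.02]
```

arm_command --delta_pos '[[0.04, 0, 0], [0, 0, 0], [0, 0, 0]]' --rotation '[[0, 0, 0], [0, 0, 0], [0, 0, 0]]'

```text
clock: 6.35
position: [0.5049, -0.1617, 0.0831]
tool_rot: [1.978, 0.994, 0.815]
force: [-5.9, -0.8, 3.8]
grip_width: 0.0109
```

```bash
python3 -c "
from kin import *
st(tgt(H-.1815,.0165,1,0,.25,y=.008))
print(monitor.observe()['moment'])
c=optics.camera_params('wrist');im=optics.grab_frame('wrist');cv2.imwrite('pics/w6.png',im[:,:,::-1]);np.savez('w6.npz',**c)
A,o=panel(*P0);print(A.T@Rm(monitor.observe()['tool_rot']))
for x in([-.193,.0,.019],[-.177,.0,.011],[-.177,.083,.011]):print('p',proj(o+A@(np.array([H,0,0])+x),c).round(0))
g=cv2.cvtColor(im,cv2.COLOR_RGB2GRAY)
for r in(200,230,250): print(r,g[r,240:360:2].tolist())
for q in(260,290,300,310,330,340,400): print('col',q,g[110:190:2,q].tolist())
"
```

```text
q [ 0.69  0.67 -0.23  2.1  -1.07  0.48  1.91] t 6.35 tip s-H,y,off mm [-182.9    8.6   17.6] F panel [-3.18  1.25  6.23] w 0.0109
[0.03, 0.05, 0.03] [-0.01, -0.01, -0.01]
[-0.3059182   1.09565245  0.32261016]
[[ 1.08732623e-03  9.99998881e-01 -1.02776603e-03]
 [ 2.48732108e-01 -1.26591924e-03 -9.68571492e-01]
 [-9.68571709e-01  7.97514777e-04 -2.48733206e-01]]
p [[291. 348.]]
p [[331. 342.]]
p [[331. 136.]]
200 [167, 164, 165, 164, 165, 168, 168, 149, 95, 166, 171, 170, 171, 170, 169, 170, 170, 170, 170, 170, 171, 169, 169, 169, 169, 170, 170, 169, 170, 169, 170, 170, 168, 168, 171, 170, 168, 168, 169, 168, 169, 168, 169, 168, 113, 85, 106, 110, 111, 110, 110, 109, 109, 110, 109, 109, 109, 107, 108, 109]
230 [170, 168, 166, 164, 162, 163, 166, 153, 82, 155, 170, 167, 168, 167, 168, 168, 169, 168, 154, 98, 51, 34, 30, 33, 34, 36, 39, 64, 128, 168, 170, 167, 167, 168, 168, 168, 168, 169, 167, 169, 167, 168, 169, 168, 108, 84, 105, 110, 107, 109, 108, 110, 109, 110, 110, 109, 108, 108, 109, 110]
250 [175, 175, 173, 173, 173, 172, 169, 167, 98, 144, 171, 170, 171, 170, 170, 168, 171, 170
[... 931 characters left out ...]
68, 171, 173, 171, 172, 170, 169, 170, 169, 169, 172, 171, 167, 168, 171, 168, 169, 170, 168, 165]
col 330 [168, 168, 167, 166, 168, 170, 173, 172, 170, 169, 170, 168, 167, 167, 143, 91, 86, 88, 89, 88, 88, 87, 86, 88, 86, 88, 88, 87, 88, 88, 87, 88, 86, 87, 86, 86, 87, 86, 86, 86]
col 340 [164, 164, 166, 165, 168, 172, 173, 173, 170, 168, 169, 168, 166, 167, 126, 109, 108, 109, 110, 108, 109, 109, 107, 108, 109, 107, 108, 108, 106, 108, 108, 109, 109, 109, 109, 109, 110, 110, 110, 111]
col 400 [160, 161, 165, 166, 169, 171, 173, 172, 168, 169, 168, 167, 166, 165, 122, 105, 108, 108, 109, 108, 109, 108, 107, 105, 107, 108, 109, 108, 108, 108, 108, 109, 109, 109, 110, 109, 109, 109, 111, 110]
```

```bash
python3 -c "
from kin import *
im=cv2.imread('pics/w6.png');s=optics.grab_frame('scene')[:,:,::-1];t=optics.grab_frame('top')[:,:,::-1]
rs=lambda a,w,h:cv2.convertScaleAbs(cv2.resize(a,(w,h),interpolation=cv2.INTER_CUBIC),alpha=1.6)
out=np.hstack([rs(im[230:430,240:400],480,600),np.vstack([rs(s[140:215,205:285],320,300),rs(t[225:300,400:480],320,300)])])
cv2.imwrite('pics/comp.png',out);st()"
```

```text
q [ 0.69  0.67 -0.23  2.1  -1.07  0.48  1.91] t 6.5 tip s-H,y,off mm [-182.8    8.6   17.6] F panel [-2.58 -0.69  5.26] w 0.0111
```

View pics/comp.png

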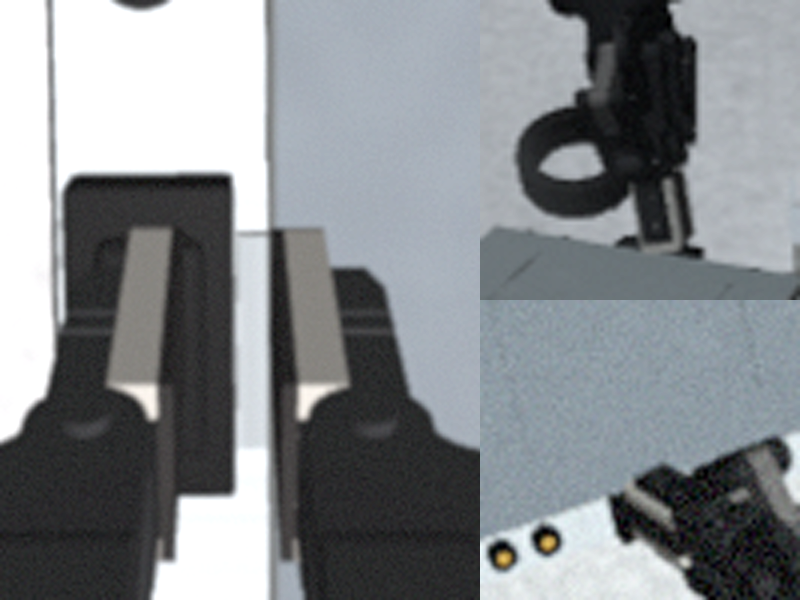

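The composite shows the pad tip on the button and the other pad over the cover edge, with the cover still closed. Nothing else is in contact, so I'll press deeper in small steps.

arm_command --delta_pos '[[0.05, 0, 0], [0.03, 0, 0], [0, 0, 0]]' --rotation '[[0, 0, 0], [0, 0, 0], [0, 0, 0]]'

```text
clock: 6.8
position: [0.5055, -0.1614, 0.0817]
tool_rot: [1.975, 0.996, 0.813]
force: [-7.6, -0.7, 7.0]
grip_width: 0.0112
```

```bash
cat >> kin.py <<'E'
def corner():
    """cover's left free corner in the wrist view: measured row of the cover's left side and column of free edge"""
    c=optics.camera_params('wrist');g=cv2.cvtColor(optics.grab_frame('wrist'),cv2.COLOR_RGB2GRAY).astype(float);A,o=panel(*P0)
    f=lambda th,y,d=.177:proj(o+A@(np.array([H,0,.009])+R.from_rotvec([0,th,0]).apply([-d,y,.002])),c)[0]
    u,v=f(0,.083);col=int(u+45);a=g[int(v)-30:int(v)+30,col-3:col+4].mean(1);k=np.argmin(np.diff(cv2.GaussianBlur(a[:,None],(1,5),0).ravel()))
    row=int(v)+40;b=g[row-3:row+4,int(u)-30:int(u)+30].mean(0);j=np.argmin(np.diff(cv2.GaussianBlur(b[None],(5,1),0).ravel()))
    print('side row meas',int(v)-30+k,'edge col meas',int(u)-30+j,'pred',[(t,f(t,.083,.15).round(0).tolist(),f(t,.05).round(0).tolist()) for t in(0,.03,.06)])
E
python3 -c "
from kin import *
st();corner()"
```

```text
q [ 0.69  0.67 -0.23  2.1  -1.08  0.47  1.92] t 6.8 tip s-H,y,off mm [-182.9    8.6   16.1] F panel [-2.93  1.91  9.75] w 0.0112
side row meas 137 edge col meas 327 pred [(0, [401.0, 135.0], [331.0, 220.0]), (0.03, [403.0, 133.0], [332.0, 220.0]), (0.06, [407.0, 131.0], [334.0, 221.0])]
```

```bash
python3 -c "
from kin import *
s=monitor.observe();R0=Rm(s['tool_rot']);F=R0.T@s['force'];M=R0.T@s['moment'];print('Ftool',F.round(2),'Mtool',M.round(3))
for L in(0,.014,.1,.15,.2,.25): print(L,'ry',(-(M[2]-L*F[1])/F[0]).round(4),'rz',((M[1]+L*F[2])/F[0]).round(4),'Mx check',M[0].round(3))
A,o=panel(*P0);print(A.T@R0)
"
```

```text
Ftool [-9.87 -3.25 -2.95] Mtool [ 0.064  0.373 -1.285]
0 ry -0.1302 rz -0.0379 Mx check 0.064
0.014 ry -0.1256 rz -0.0337 Mx check 0.064
0.1 ry -0.0973 rz -0.0079 Mx check 0.064
0.15 ry -0.0809 rz 0.007 Mx check 0.064
0.2 ry -0.0644 rz 0.022 Mx check 0.064
0.25 ry -0.048 rz 0.037 Mx check 0.064
[[ 2.42483118e-04  9.99999859e-01 -4.71999016e-04]
 [ 2.47045896e-01 -5.17273298e-04 -9.69003642e-01]
 [-9.69003749e-01  1.18361604e-04 -2.47045987e-01]]
```

arm_command --delta_pos '[[-0.3, 0, 0], [-0.3, 0, 0], [0, 0.45, 0], [0, 0.45, 0], [0, 0, 0], [0, 0, 0], [0, 0, 0]]' --rotation '[[0, 0, 0], [0, 0, 0], [0, 0, 0], [0, 0, 0], [0, 0, 0], [0, 0, 0], [0, 0, 0]]'

```text
clock: 7.55
position: [0.5209, -0.1624, 0.1147]
tool_rot: [1.969, 0.996, 0.807]
force: [-0.6, 0.6, -0.4]
grip_width: 0.0111
```

```bash
cat >> kin.py <<'E'
def fm():
    s=monitor.observe();R0=Rm(s['tool_rot']);print('Ft',(R0.T@s['force']).round(2),'Mt',(R0.T@s['moment']).round(3))
E
python3 -c "
from kin import *
st(tgt(H-.155,.022,1,0,.25,y=.008));fm()"
```

```text
q [ 0.63  0.61 -0.18  2.06 -1.01  0.54  1.8 ] t 7.55 tip s-H,y,off mm [-154.2    2.5   37.5] F panel [-0.5   0.73 -0.15] w 0.0111
[0.55, -0.03, -0.05] [0.01, 0.03, -0.01]
Ft [ 0.32 -0.5  -0.67] Mt [ 0.013 -0.241 -0.565]
```

arm_command --delta_pos '[[0.2, 0, -0.03], [0.2, 0, -0.03], [0.06, 0, 0], [0.06, 0, 0], [0.05, 0, 0], [0.05, 0, 0], [0.05, 0, 0], [0.05, 0, 0], [0.05, 0, 0], [0.05, 0, 0]]' --rotation '[[0, 0, 0], [0, 0, 0], [0, 0, 0], [0, 0, 0], [0, 0, 0], [0, 0, 0], [0, 0, 0], [0, 0, 0], [0, 0, 0], [0, 0, 0]]'

```text
clock: 8.55
position: [0.5285, -0.1526, 0.0927]
tool_rot: [1.969, 0.997, 0.804]
force: [-29.9, -11.4, 49.7]
grip_width: 0.0109
```

```bash
python3 -c "
from kin import *
st();fm()"
```

```text
q [ 0.63  0.66 -0.21  2.07 -1.06  0.48  1.85] t 8.55 tip s-H,y,off mm [-156.2    9.1   13.3] F panel [-2.82 -0.71 59.06] w 0.0109
Ft [-57.48  -2.79 -13.61] Mt [ 0.05   2.473 -0.963]
```

arm_command --delta_pos '[[-0.3, 0, 0], [-0.3, 0, 0], [-0.2, 0, 0], [0, 0, 0]]' --rotation '[[0, 0, 0], [0, 0, 0], [0, 0, 0], [0, 0, 0]]' --gripper 0.3 --grip_force 60

```text
clock: 8.95
position: [0.5189, -0.1619, 0.114]
tool_rot: [1.97, 0.997, 0.805]
force: [0.1, -0.4, -0.6]
grip_width: 0.0297
```

```bash
python3 - <<'E'
from kin import *
st();fm();corner();q=monitor.observe()['qpos']
for s,off in((H-.174,.017),):
  for t in(0,-.1,-.2,-.3):
    for b in(.25,.35,.5):
      e,m,x=ik(*tgt(s,off,1,t,b,y=.008),[q])[0];print(t,b,round(e,3),round(m,2),x.round(2))
E
```

```text
q [ 0.63  0.61 -0.18  2.07 -1.02  0.54  1.81] t 8.95 tip s-H,y,off mm [-156.     3.6   37.8] F panel [-0.3  -0.45 -0.51] w 0.0297
Ft [ 0.39 -0.3   0.56] Mt [-0.029 -0.261 -0.504]
side row meas 134 edge col meas 266 pred [(0, [330.0, 133.0], [270.0, 208.0]), (0.03, [330.0, 131.0], [269.0, 208.0]), (0.06, [332.0, 129.0], [268.0, 207.0])]
0 0.25 0.0 0.25 [ 0.64  0.66 -0.18  2.07 -1.01  0.54  1.83]
0 0.35 0.0 0.33 [ 0.64  0.69 -0.15  2.01 -0.93  0.67  1.77]
0 0.5 0.0 0.43 [ 0.65  0.76 -0.13  1.92 -0.83  0.86  1.71]
-0.1 0.25 0.0 0.1 [ 0.75  0.69 -0.28  2.11 -1.16  0.52  2.05]
-0.1 0.35 0.0 0.23 [ 0.74  0.72 -0.24  2.05 -1.03  0.65  1.95]
-0.1 0.5 0.0 0.35 [ 0.73  0.78 -0.2   1.95 -0.91  0.83  1.86]
-0.2 0.25 0.0 0.0 [ 0.92  0.75 -0.46  2.14 -1.26  0.46  2.24]
-0.2 0.35 0.0 0.11 [ 0.83  0.75 -0.31  2.08 -1.15  0.65  2.13]
-0.2 0.5 0.0 0.28 [ 0.81  0.81 -0.26  1.97 -0.98  0.82  2.  ]
-0.3 0.25 0.0 0.0 [ 1.15  0.89 -0.73  2.16 -1.26  0.31  2.36]
-0.3 0.35 0.0 0.01 [ 0.9   0.8  -0.35  2.1  -1.25  0.67  2.32]
-0.3 0.5 0.0 0.22 [ 0.88  0.85 -0.32  1.99 -1.04  0.82  2.14]
```

```bash
cat >> kin.py <<'E'
def cp(press,tilt,beta=.35,g=.0297,s=-.196,y=0.):
    A,o=panel(*P0);Rt=tgt(0,0,1,tilt,beta)[1]
    return o+A@np.array([H+s,y,.019-press])-Rt@[.014,-(g/2+.0085),.011],Rt
E
python3 - <<'E'
from kin import *
rows(*cp(-.006,0),4)
path([cp(-.006,0),cp(-.002,0),cp(.002,0),cp(.004,0),cp(.006,0)])
path([cp(.006,t) for t in(0,-.05,-.1,-.15,-.2)])
E
```

```text
[[0.08, -0.14, -0.02], [0.08, -0.14, -0.02], [0.09, -0.14, -0.02], [0.09, -0.14, -0.02]]
[[-0.0, 0.25, -0.0], [-0.0, 0.25, -0.0], [-0.0, 0.25, -0.0], [-0.0, 0.25, -0.0]]
[[0.13, 0.0, 0.05], [0.13, 0.0, 0.05], [0.06, -0.0, 0.02], [0.06, 0.0, 0.02]]
[[0.0, 0.0, 0.0], [0.0, 0.0, 0.0], [0.0, 0.0, 0.0], [0.0, 0.0, 0.0]]
[[-0.04, -0.03, -0.01], [-0.04, -0.03, -0.01], [-0.04, -0.03, -0.01], [-0.04, -0.03, -0.01]]
[[-0.16, -0.0, 0.45], [-0.16, -0.0, 0.45], [-0.16, 0.0, 0.45], [-0.16, -0.0, 0.45]]
```

arm_command --delta_pos '[[0.08, -0.14, -0.02], [0.08, -0.14, -0.02], [0.09, -0.14, -0.02], [0.09, -0.14, -0.02], [0, 0, 0]]' --rotation '[[0, 0.25, 0], [0, 0.25, 0], [0, 0.25, 0], [0, 0.25, 0], [0, 0, 0]]'

```text
clock: 9.5
position: [0.5066, -0.1594, 0.0948]
tool_rot: [2.122, 0.944, 0.99]
force: [0.3, 0.0, 0.6]
grip_width: 0.0301
```

```bash
python3 -c "
from kin import *
st(cp(-.003,0));fm()"
```

```text
q [ 0.67  0.68 -0.17  2.02 -0.96  0.65  1.82] t 9.5 tip s-H,y,off mm [-175.    11.7   27. ] F panel [ 0.56 -0.06  0.34] w 0.0301
[0.02, 0.08, 0.05] [-0.01, -0.12, -0.0]
Ft [-0.34  0.56 -0.06] Mt [-0.023 -0.296 -0.507]
```

arm_command --delta_pos '[[0.1, 0.04, 0.06], [0.08, 0.04, 0.04], [0.07, 0, 0.03], [0.06, 0, 0.02], [0, 0, 0]]' --rotation '[[0, -0.06, 0], [0, -0.06, 0], [0, 0, 0], [0, 0, 0], [0, 0, 0]]'

```text
clock: 10.0
position: [0.5136, -0.158, 0.0863]
tool_rot: [2.107, 0.951, 0.969]
force: [-6.6, -3.3, 8.6]
grip_width: 0.0299
```

```bash
python3 -c "
from kin import *
st(cp(.006,0));fm();corner()"
```

```text
q [ 0.66  0.7  -0.18  2.02 -0.98  0.62  1.83] t 10.0 tip s-H,y,off mm [-173.    10.4   16.1] F panel [-2.06 -0.91 11.08] w 0.0299
[-0.02, 0.01, -0.0] [-0.02, 0.02, 0.0]
Ft [-10.72  -2.07  -2.92] Mt [ 0.     0.362 -1.17 ]
side row meas 146 edge col meas 303 pred [(0, [372.0, 145.0], [307.0, 226.0]), (0.03, [374.0, 142.0], [307.0, 225.0]), (0.06, [377.0, 139.0], [307.0, 224.0])]
```

arm_command --delta_pos '[[-0.05, -0.03, -0.01], [-0.05, -0.03, -0.01], [-0.05, -0.03, -0.01], [-0.05, -0.03, -0.01], [0, 0, 0]]' --rotation '[[-0.16, 0, 0.45], [-0.16, 0, 0.45], [-0.16, 0, 0.45], [-0.16, 0, 0.45], [0, 0, 0]]'

```text
clock: 10.55
position: [0.5086, -0.16, 0.0909]
tool_rot: [1.932, 0.775, 0.838]
force: [-5.3, -1.0, 3.2]
grip_width: 0.0297
```

```bash
python3 -c "
from kin import *
st(cp(.006,-.2));fm();corner()"
```

```text
q [ 0.91  0.76 -0.38  2.09 -1.18  0.58  2.2 ] t 10.55 tip s-H,y,off mm [-172.7   10.2   23. ] F panel [-3.    0.84  5.4 ] w 0.0297
[0.05, -0.05, 0.01] [0.03, 0.03, -0.07]
Ft [-5.26 -1.82 -2.8 ] Mt [ 0.059  0.191 -0.984]
side row meas 145 edge col meas 301 pred [(0, [362.0, 151.0], [301.0, 226.0]), (0.03, [366.0, 149.0], [304.0, 225.0]), (0.06, [370.0, 146.0], [307.0, 224.0])]
```

The left side row has moved 6 px up from the closed prediction, so the cover is free and resting under the second finger at about 0.08 rad. It had re-latched before because both fingers lifted together. Next: follow it up the arc.

```bash
cat >> kin.py <<'E'
def cov2(th,dc,t,beta=.35,g=.0297):
    A,o=panel(*P0);Rt=tgt(0,0,1,t,beta)[1]
    C=o+A@(np.array([H,0,.009])+R.from_rotvec([0,th,0]).apply([-dc,0,.002]))
    return C-Rt@[.014,g/2,.011],Rt
E
python3 - <<'E'
from kin import *
th=np.linspace(.08,1.28,21);dc=np.linspace(.158,.168,21);t=np.linspace(-.2,.5,21)
L=[cov2(*a) for a in zip(th,dc,t)]
print('now vs path0',*[x.round(2) for x in delta(*L[0])])
q=monitor.observe()['qpos']
for i in (5,10,15,20):
    e,m,q=ik(*L[i],[q])[0];print(i,round(e,3),round(m,2),q.round(2),L[i][0].round(3))
path(L[:11]);path(L[10:])
E
```

```text
now vs path0 [-0.04  0.01 -0.02] [ 0.03  0.03 -0.06]
5 0.0 0.39 [ 0.7   0.58 -0.18  2.04 -0.86  0.74  1.71] [ 0.494 -0.165  0.141]
10 0.0 0.49 [ 0.55  0.48 -0.06  1.94 -0.62  0.9   1.35] [ 0.494 -0.165  0.193]
15 0.0 0.64 [ 0.41  0.45  0.01  1.79 -0.43  1.09  1.04] [ 0.508 -0.16   0.244]
20 0.0 0.62 [ 0.29  0.48  0.06  1.6  -0.3   1.31  0.81] [ 0.536 -0.15   0.289]
[[-0.3, 0.1, -0.11], [-0.3, 0.11, -0.11], [-0.3, 0.12, -0.11], [-0.3, 0.13, -0.11], [-0.3, 0.14, -0.11], [-0.29, 0.14, -0.11], [-0.29, 0.15, -0.11], [-0.29, 0.16, -0.11], [-0.29, 0.17, -0.11], [-0.29, 0.18, -0.1]]
[[0.11, -0.0, -0.31], [0.11, 0.0, -0.31], [0.11, -0.0, -0.31], [0.11, 0.0, -0.31], [0.11, -0.0, -0.31], [0.11, 0.0, -0.31], [0.11, -0.0, -0.31], [0.11, 0.0, -0.31], [0.11, -0.0, -0.31], [0.11, 0.0, -0.31]]
[[-0.28, 0.18, -0.1], [-0.28, 0.19, -0.1], [-0.28, 0.2, -0.1], [-0.27, 0.21, -0.1], [-0.27, 0.21, -0.1], [-0.26, 0.22, -0.1], [-0.26, 0.23, -0.1], [-0.26, 0.23, -0.09], [-0.25, 0.24, -0.09], [-0.25, 0.25, -0.09]]
[[0.11, -0.0, -0.31], [0.11, -0.0, -0.31], [0.11, 0.0, -0.31], [0.11, -0.0, -0.31], [0.11, 0.0, -0.31], [0.11, 0.0, -0.31], [0.11, 0.0, -0.31], [0.11, -0.0, -0.31], [0.11, -0.0, -0.31], [0.11, -0.0, -0.31]]
```

arm_command --delta_pos '[[-0.3, 0.1, -0.11], [-0.3, 0.11, -0.11], [-0.3, 0.12, -0.11], [-0.3, 0.13, -0.11], [-0.3, 0.14, -0.11]]' --rotation '[[0.11, 0, -0.31], [0.11, 0, -0.31], [0.11, 0, -0.31], [0.11, 0, -0.31], [0.11, 0, -0.31]]'

```text
clock: 11.1
position: [0.4959, -0.1643, 0.1416]
tool_rot: [2.077, 0.933, 0.947]
force: [-0.4, -0.5, -0.1]
grip_width: 0.0295
```

```bash
python3 - <<'E'
from kin import *
st();fm()
for th in(.3,.38,.46): print(th,*[x.round(2) for x in delta(*cov2(th,.158+.01*(th-.08)/1.2,-.2+.7*(th-.08)/1.2))])
corner()
E
```

```text
q [ 0.7   0.59 -0.18  2.04 -0.92  0.7   1.77] t 11.1 tip s-H,y,off mm [-161.4   10.4   73.4] F panel [-0.51 -0.33  0.14] w 0.0295
Ft [-0.25 -0.51  0.25] Mt [ 0.012 -0.275 -0.582]
0.3 [ 0.39 -0.22  0.14] [-0.14  0.04  0.43]
0.38 [-0.01 -0.06 -0.  ] [0.01 0.04 0.01]
0.46 [-0.41  0.13 -0.14] [ 0.16  0.04 -0.4 ]
side row meas 144 edge col meas 302 pred [(0, [334.0, 172.0], [285.0, 232.0]), (0.03, [335.0, 170.0], [285.0, 231.0]), (0.06, [336.0, 168.0], [285.0, 231.0])]
```

```bash
python3 - <<'E'
from kin import *
c=optics.camera_params('wrist');im=optics.grab_frame('wrist');g=cv2.cvtColor(im,cv2.COLOR_RGB2GRAY);A,o=panel(*P0)
cv2.imwrite('pics/w7.png',im[:,:,::-1])
f=lambda th,y,d=.177:proj(o+A@(np.array([H,0,.009])+R.from_rotvec([0,th,0]).apply([-d,y,.002])),c)[0].round(0).tolist()
for t in(0,.2,.3,.35,.38,.42): print(t,f(t,.083),f(t,.083,.12),f(t,.04))
for q in(330,360,400,450): print(q,g[60:200:3,q].tolist())
for r in(200,230): print(r,g[r,240:380:3].tolist())
E
```

```text
0 [282.0, 171.0] [385.0, 172.0] [282.0, 249.0]
0.2 [286.0, 157.0] [400.0, 163.0] [286.0, 249.0]
0.3 [295.0, 148.0] [412.0, 158.0] [295.0, 249.0]
0.35 [302.0, 143.0] [420.0, 155.0] [301.0, 249.0]
0.38 [307.0, 140.0] [425.0, 153.0] [306.0, 249.0]
0.42 [314.0, 135.0] [432.0, 151.0] [314.0, 249.0]
330 [109, 108, 106, 106, 105, 103, 99, 98, 95, 93, 91, 90, 158, 162, 165, 170, 166, 161, 164, 166, 171, 168, 167, 168, 166, 169, 173, 177, 136, 112, 112, 112, 110, 110, 111, 111, 113, 111, 112, 110, 112, 112, 111, 112, 113, 112, 113]
360 [97, 99, 98, 96, 97, 92, 93, 88, 86, 86, 82, 140, 168, 161, 162, 164, 163, 161, 163, 161, 159, 162, 163, 167, 167, 165, 162, 164, 167, 131, 112, 111, 111, 112, 111, 111, 110, 110, 111, 111, 113, 112, 113, 112, 112, 111, 113]
400 [88, 86, 115, 82, 81, 70, 68, 70, 68, 68, 67, 67, 64, 67, 72, 69, 71, 69, 69, 68, 67, 68, 68, 68, 67, 69, 69, 67, 69, 67, 113, 117, 112, 113, 112, 113, 111, 113, 114, 115, 114, 114, 113, 111, 112, 111, 112]
450 [115, 116, 114, 116, 114, 117, 112, 118, 115, 118, 115, 117, 112, 115, 111, 115, 113, 121, 115, 113, 114, 118, 119, 122, 120, 107, 52, 56, 66, 168, 169, 170, 165, 112, 114, 114, 114, 114, 112, 114, 114, 112, 111, 114, 112, 113, 112]
200 [120, 33, 38, 63, 51, 35, 35, 111, 174, 173, 174, 173, 173, 174, 172, 174, 82, 35, 34, 35, 45, 74, 90, 113, 115, 112, 114, 114, 113, 113, 114, 111, 110, 111, 112, 112, 112, 113, 113, 114, 113, 112, 112, 110, 112, 111, 111]
230 [37, 49, 129, 128, 127, 87, 36, 51, 175, 172, 173, 174, 173, 173, 173, 172, 173, 174, 174, 173, 139, 68, 89, 113, 111, 112, 111, 113, 112, 114, 112, 111, 112, 112, 111, 111, 113, 113, 113, 113, 112, 113, 113, 112, 84, 112, 111]
```

The cover edge (column about 305, side row about 144) matches θ≈0.37, so the cover is following the finger. Continuing.

arm_command --delta_pos '[[-0.29, 0.14, -0.11], [-0.29, 0.15, -0.11], [-0.29, 0.16, -0.11], [-0.29, 0.17, -0.11], [-0.29, 0.18, -0.1], [-0.28, 0.18, -0.1], [-0.28, 0.19, -0.1], [-0.28, 0.2, -0.1]]' --rotation '[[0.11, 0, -0.31], [0.11, 0, -0.31], [0.11, 0, -0.31], [0.11, 0, -0.31], [0.11, 0, -0.31], [0.11, 0, -0.31], [0.11, 0, -0.31], [0.11, 0, -0.31]]'

```text
clock: 12.0
position: [0.5066, -0.1585, 0.2287]
tool_rot: [2.458, 1.147, 1.28]
force: [0.0, 0.2, 0.9]
grip_width: 0.0297
```

```bash
python3 - <<'E'
from kin import *
st();fm()
F=lambda th:(th,.158+.01*(th-.08)/1.2,-.2+.7*(th-.08)/1.2)
for th in(.8,.86,.92): print(th,*[x.round(2) for x in delta(*cov2(*F(th)))])
path([cov2(*F(t)) for t in np.linspace(.86,1.34,9)])
E
```

```text
q [ 0.39  0.45  0.05  1.85 -0.54  0.98  1.18] t 12.0 tip s-H,y,off mm [-111.1   12.2  143.2] F panel [0.5  0.15 0.71] w 0.0297
Ft [-0.72  0.3  -0.41] Mt [-0.079 -0.341 -0.134]
0.8 [ 0.36 -0.44  0.19] [-0.07  0.11  0.39]
0.86 [ 0.07 -0.26  0.09] [0.04 0.11 0.07]
0.92 [-0.2  -0.05 -0.  ] [ 0.16  0.11 -0.24]
[[-0.27, 0.21, -0.1], [-0.27, 0.21, -0.1], [-0.26, 0.22, -0.1], [-0.26, 0.23, -0.1], [-0.26, 0.23, -0.09], [-0.25, 0.24, -0.09], [-0.25, 0.25, -0.09], [-0.24, 0.25, -0.09]]
[[0.11, -0.0, -0.31], [0.11, 0.0, -0.31], [0.11, 0.0, -0.31], [0.11, 0.0, -0.31], [0.11, -0.0, -0.31], [0.11, 0.0, -0.31], [0.11, -0.0, -0.31], [0.11, 0.0, -0.31]]
```

arm_command --delta_pos '[[-0.26, 0.15, -0.08], [-0.26, 0.16, -0.09], [-0.26, 0.17, -0.1], [-0.26, 0.18, -0.1], [-0.26, 0.18, -0.09], [-0.25, 0.19, -0.09], [-0.25, 0.2, -0.09]]' --rotation '[[0.11, 0, -0.31], [0.11, 0, -0.31], [0.11, 0, -0.31], [0.11, 0, -0.31], [0.11, 0, -0.31], [0.11, 0, -0.31], [0.11, 0, -0.31]]'

```text
clock: 12.7
position: [0.5364, -0.1447, 0.2941]
tool_rot: [3.098, 1.239, 1.881]
force: [-0.3, 0.7, 0.0]
grip_width: 0.0298
```

```bash
python3 - <<'E'
from kin import *
st();fm()
F=lambda th:(th,.158+.01*(th-.08)/1.2,-.2+.7*(th-.08)/1.2)
for th in(1.2,1.26,1.32,1.38): print(th,*[x.round(2) for x in delta(*cov2(*F(th)))])
c=optics.camera_params('wrist');im=optics.grab_frame('wrist');g=cv2.cvtColor(im,cv2.COLOR_RGB2GRAY);A,o=panel(*P0)
f=lambda th,y,d=.177:proj(o+A@(np.array([H,0,.009])+R.from_rotvec([0,th,0]).apply([-d,y,.002])),c)[0].round(0).tolist()
for t in(1.1,1.2,1.26,1.32,1.38,1.5,2.1): print(t,f(t,.083),f(t,.083,.12),f(t,.04))
cv2.imwrite('pics/w8.png',im[:,:,::-1])
R0=Rm(monitor.observe()['tool_rot']);print('tool y in world',R0[:,1].round(2),'x',R0[:,0].round(2))
E
```

```text
q [ 0.21  0.48  0.14  1.59 -0.34  1.29  0.82] t 12.7 tip s-H,y,off mm [-53.2  15.2 184.7] F panel [-0.04  0.78  0.06] w 0.0298
Ft [ 0.22 -0.06 -0.75] Mt [-0.013 -0.361  0.083]
1.2 [ 0.46 -0.38  0.34] [-0.09  0.18  0.54]
1.26 [ 0.2  -0.15  0.25] [0.02 0.18 0.22]
1.32 [-0.05  0.1   0.16] [ 0.13  0.18 -0.09]
1.38 [-0.29  0.36  0.08] [ 0.24  0.18 -0.41]
1.1 [287.0, 166.0] [379.0, 178.0] [286.0, 260.0]
1.2 [310.0, 160.0] [396.0, 175.0] [309.0, 261.0]
1.26 [327.0, 156.0] [408.0, 174.0] [326.0, 262.0]
1.32 [347.0, 152.0] [421.0, 172.0] [346.0, 263.0]
1.38 [370.0, 148.0] [435.0, 170.0] [369.0, 264.0]
1.5 [425.0, 140.0] [466.0, 167.0] [424.0, 266.0]
2.1 [822.0, 117.0] [648.0, 160.0] [821.0, 275.0]
tool y in world [0.94 0.35 0.01] x [-0.1   0.31 -0.95]
```

arm_command --delta_pos '[[-0.7, -0.7, 0], [-0.7, -0.8, 0], [-0.5, -0.9, 0], [-0.4, -0.9, 0], [0, 0, 0], [0, 0, 0]]' --rotation '[[0, 0, 0], [0, 0, 0], [0, 0, 0], [0, 0, 0], [0, 0, 0], [0, 0, 0]]'

```text
clock: 13.35
position: [0.4513, -0.1977, 0.3592]
tool_rot: [3.089, 1.241, 1.88]
force: [0.5, -0.0, 0.2]
grip_width: 0.0298
```

```bash
python3 - <<'E'
from kin import *
st();fm()
for n in('wrist','top','scene'):
    im=optics.grab_frame(n);cv2.imwrite(f'pics/a_{n}.png',im[:,:,::-1])
c=optics.camera_params('top');A,o=panel(*P0)
f=lambda th,y,c,d=.177:proj(o+A@(np.array([H,0,.009])+R.from_rotvec([0,th,0]).apply([-d,y,.002])),c)[0].round(0).tolist()
cs=optics.camera_params('scene')
for t in(1.3,1.8,2.1): print(t,'top',f(t,.083,c),f(t,-.083,c),'scene',f(t,.083,cs),f(t,-.083,cs))
P=lambda s,y,z:proj(o+A@np.array([H+s,y,z]),c)[0].round(0).tolist()
print('knob',P(-.13,0,-.0115),'pivot',P(-.077,0,0),'well up/down',P(-.09,0,0),P(-.17,0,0))
E
```

```text
q [ 0.31  0.34  0.18  1.64 -0.29  1.41  0.93] t 13.35 tip s-H,y,off mm [-105.5   -6.3  290.1] F panel [ 0.49 -0.17 -0.05] w 0.0298
Ft [-0.23  0.45  0.1 ] Mt [ 0.007 -0.323 -0.012]
1.3 top [413.0, 264.0] [530.0, 225.0] scene [277.0, 143.0] [187.0, 129.0]
1.8 top [398.0, 206.0] [522.0, 165.0] scene [263.0, 153.0] [166.0, 138.0]
2.1 top [386.0, 167.0] [510.0, 125.0] scene [253.0, 173.0] [153.0, 157.0]
knob [435.0, 239.0] pivot [431.0, 215.0] well up/down [432.0, 221.0] [441.0, 262.0]
```

```bash
python3 - <<'E'
from kin import *
w=cv2.imread('pics/a_wrist.png');s=cv2.imread('pics/a_scene.png');t=cv2.imread('pics/a_top.png')
rs=lambda a,w,h,k=1.3:cv2.convertScaleAbs(cv2.resize(a,(w,h),interpolation=cv2.INTER_CUBIC),alpha=k)
out=np.hstack([np.vstack([rs(w,480,360,1),rs(s[120:270,130:330],480,240,1.6)]),np.vstack([rs(t[120:300,340:500],320,360,1.6),rs(t[200:290,400:480],320,240,1.6)])])
cv2.imwrite('pics/comp2.png',out)
E
```

```text
(no output)
```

View pics/comp2.png

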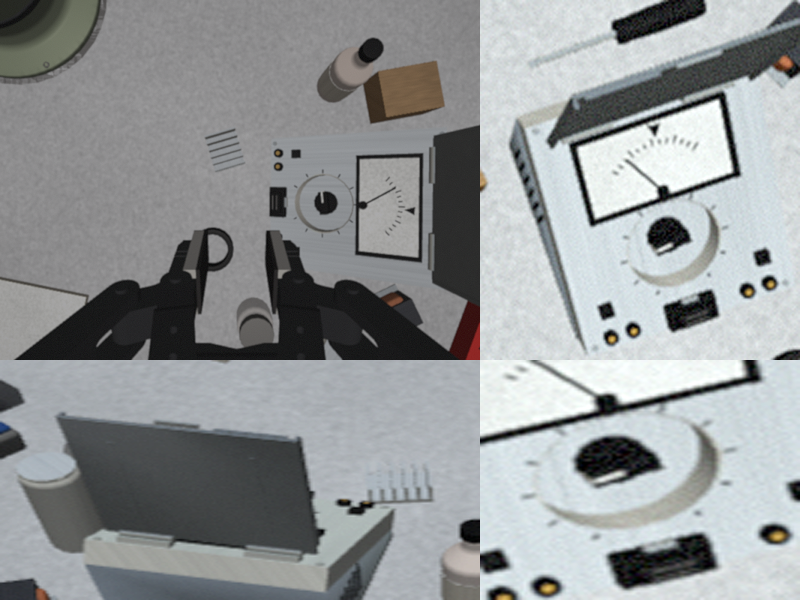

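The composite shows the cover fully open and upright in both the scene and top views, with the bystanders standing. In the wrist view the pivot is near (483,273), the needle tip near (531,249) and the index near (548,281). Now I'll measure the angles.

```bash
cat >> kin.py <<'E'
def meter(imf,c,z=-.003):
    """dark components on the meter face, in panel coordinates about the meter's pivot"""
    g=cv2.cvtColor(cv2.imread(imf),cv2.COLOR_BGR2GRAY);A,o=panel(*P0);n=A[:,2];d=n@(o+A@np.array([0,0,z]))
    sc=5e-4;X,Yy=np.meshgrid(np.arange(-.012,.062,sc/2)-.077+H,np.arange(.058,-.058,-sc/2),indexing='ij')
    uv=proj(o+np.c_[X.ravel(),Yy.ravel(),np.full(X.size,z)]@A.T,c).astype(np.float32)
    m=cv2.remap(g,uv[:,0].reshape(X.shape),uv[:,1].reshape(X.shape),cv2.INTER_LINEAR)[::-1]  # up = up slope, right = -y
    return m   # 0.25 mm/px; pivot nominal at row (0.062/.00025), col 0.058/.00025
E
python3 - <<'E'
from kin import *
p=None
import pickle
# camera pose has not changed since the picture
m=meter('pics/a_wrist.png',optics.camera_params('wrist'));cv2.imwrite('pics/m.png',m)
print(m.shape,np.percentile(m,[2,10,50,90]))
b=(m<90).astype(np.uint8);n,l,s,ce=cv2.connectedComponentsWithStats(b)
for i in range(1,n):
    if s[i,4]>150: print(s[i],ce[i].round(1))
E
```

```text
(296, 464) [ 29. 113. 162. 167.]
[  0   0 154   2 185] [72.4  0.2]
[234  19  32  36 654] [248.1  32.4]
[   0  105  464  188 9107] [226.4 268.7]
```

```bash
python3 - <<'E'
from kin import *
m=cv2.imread('pics/m.png',0)
yy,xx=np.mgrid[:296,:464];r=np.hypot(yy-248,xx-232)*.25
b=((m<115)&(r>14)&(r<41)&(yy<225)).astype(np.uint8);n,l,s,ce=cv2.connectedComponentsWithStats(b,connectivity=8)
k=1+s[1:,4].argmax();print(s[k],ce[k]);y,x=np.nonzero(l==k)
vx,vy,x0,y0=cv2.fitLine(np.c_[x,y].astype(np.float32),cv2.DIST_HUBER,0,.01,.01).ravel()
if vy>0:vx,vy=-vx,-vy
print('needle ang',np.arctan2(vx,-vy),'x at row 248',x0+vx/vy*(248-y0),'perp miss px',(232-x0)*-vy+ (248-y0)*vx, 'tip r',r[l==k].max())
b2=(m<90)&(yy<60)&(xx>225)&(xx<275);y,x=np.nonzero(b2);
for rr in range(18,58,4): q=x[y==rr];print(rr,q.min() if len(q) else None,q.max() if len(q) else None,len(q),end=' | ')
ap=y.max();print('apex',x[y>=ap-1].mean(),ap)
hub=(m<80)&(yy>232)&(yy<262)&(abs(xx-232)<25)
for rr in range(225,280,5): q=np.nonzero(m[rr,190:274]<80)[0]+190;print(rr,q.min() if len(q) else 0,q.max() if len(q) else 0,len(q))
E
```

```text
[138 109  66  96 954] [170.82180294 156.25366876]
needle ang -0.5653973 x at row 248 229.05325 perp miss px 2.4881554 tip r 40.99542657419239
18 None None 0 | 22 234 264 31 | 26 235 263 29 | 30 236 261 26 | 34 237 259 23 | 38 239 257 19 | 42 241 254 14 | 46 242 252 11 | 50 244 250 7 | 54 247 248 2 | apex 247.5 54
225 0 0 0
230 0 0 0
235 219 234 16
240 219 244 26
245 217 249 33
250 214 251 38
255 214 251 38
260 215 250 36
265 217 249 33
270 218 248 31
275 212 266 55
```

```bash
cat >> kin.py <<'E'
def rect(im,c,s0,z,half=.05,sc=2.5e-4):
    g=cv2.cvtColor(im,cv2.COLOR_BGR2GRAY) if im.ndim==3 else im;A,o=panel(*P0)
    X,Yy=np.meshgrid(np.arange(half,-half,-sc)+s0+H,np.arange(half,-half,-sc),indexing='ij')
    uv=proj(o+np.c_[X.ravel(),Yy.ravel(),np.full(X.size,z)]@A.T,c).astype(np.float32)
    return cv2.remap(g,uv[:,0].reshape(X.shape),uv[:,1].reshape(X.shape),cv2.INTER_LINEAR)
E
python3 - <<'E'
from kin import *
for n in('wrist','top'):
    c=optics.camera_params(n);im=cv2.imread(f'pics/a_{n}.png')
    m=rect(im,c,-.13,0);q=cv2.GaussianBlur(m,(5,5),0)
    ci=cv2.HoughCircles(q,cv2.HOUGH_GRADIENT,1,200,param1=60,param2=12,minRadius=145,maxRadius=175)
    print(n,'rim',None if ci is None else [( (200-a[1])*.25,(200-a[0])*.25,a[2]*.25) for a in ci[0][:2]])
    for z in(-.0025,-.0195):
        m=rect(im,c,-.13,z);b=((m<70)).astype(np.uint8);nn,l,s,ce=cv2.connectedComponentsWithStats(b)
        yy,xx=np.mgrid[:400,:400]
        i=max(range(1,nn),key=lambda i:s[i,4]*(np.hypot(*(ce[i]-200))<60));print(z,s[i],'ctr s,y mm',((200-ce[i][::-1])*.25).round(1),cv2.minEnclosingCircle(np.argwhere(l==i).astype(np.float32)))
A,o=panel(*P0);q=monitor.observe()['qpos']
for off,ro in((.05,-.126),(-.016,-.126),(-.016,.5),(-.016,1.1),(-.016,1.784)):
  for b in(0,.15):
    e,mg,x=ik(*tgt(H-.13,off,1,0,b,roll=ro),[q])[0];print(off,ro,b,round(e,3),round(mg,2),x.round(2))
E
```

```text
wrist rim [(np.float32(3.875), np.float32(2.625), np.float32(39.175))]
-0.0025 [  136   126   126   125 11035] ctr s,y mm [3.3 0.1] ((191.6038818359375, 198.8289337158203), 66.42765808105469)
-0.0195 [  137   139   132   129 11922] ctr s,y mm [-0.5 -0.9] ((207.39402770996094, 203.32931518554688), 69.19368743896484)
top rim None
-0.0025 [  117    91   142   133 12933] ctr s,y mm [10.9  3.1] ((163.02481079101562, 193.1396942138672), 78.68844604492188)
-0.0195 [  132   128   145   136 13447] ctr s,y mm [ 1.3 -1.1] ((201.9698944091797, 209.3592071533203), 80.17169189453125)
0.05 -0.126 0 0.0 0.0 [ 0.8   0.55 -0.55  2.15 -0.6   0.16  1.42]
0.05 -0.126 0.15 0.0 0.31 [ 0.64  0.55 -0.25  2.07 -0.9   0.47  1.74]
-0.016 -0.126 0 0.013 0.0 [ 0.59  0.66 -0.35  2.1  -1.26  0.16  2.06]
-0.016 -0.126 0.15 0.0 0.06 [ 0.82  0.76 -0.6   2.03 -0.42  0.22  1.33]
-0.016 0.5 0 0.013 0.0 [ 0.59  0.66 -0.35  2.1  -1.26  0.16  1.43]
-0.016 0.5 0.15 0.0 0.01 [ 0.38  0.67  0.02  2.03 -1.25  0.52  1.42]
-0.016 1.1 0 0.013 0.0 [ 0.59  0.66 -0.35  2.1  -1.26  0.16  0.83]
-0.016 1.1 0.15 0.0 0.0 [ 0.37  0.67  0.04  2.03 -1.26  0.54  0.83]
-0.016 1.784 0 0.013 0.0 [ 0.59  0.66 -0.35  2.1  -1.26  0.16  0.15]
-0.016 1.784 0.15 0.0 0.0 [ 0.37  0.67  0.04  2.03 -1.26  0.54  0.14]
```

```bash
python3 - <<'E'
from kin import *
q0=monitor.observe()['qpos']
for t in(.1,.15,.2):
  for b in(0,.1):
    q=q0;out=[]
    for off,ro in((.05,-.126),(-.016,-.126),(-.016,.8),(-.016,1.784)):
      e,mg,q=ik(*tgt(H-.1305,off,1,t,b,y=-.001,roll=ro),[q])[0];out.append((round(e,3),round(mg,2)))
    print(t,b,out,q.round(2))
E
```

```text
0.1 0 [(np.float64(0.0), np.float64(0.13)), (np.float64(0.0), np.float64(0.0)), (np.float64(0.0), np.float64(0.06)), (np.float64(0.0), np.float64(0.1))] [ 0.28  0.62  0.03  2.06 -1.16  0.32 -0.04]
0.1 0.1 [(np.float64(0.0), np.float64(0.28)), (np.float64(0.0), np.float64(0.16)), (np.float64(0.0), np.float64(0.25)), (np.float64(0.0), np.float64(0.15))] [ 0.24  0.65  0.14  2.01 -1.11  0.5  -0.07]
0.15 0 [(np.float64(0.0), np.float64(0.19)), (np.float64(0.0), np.float64(0.07)), (np.float64(0.0), np.float64(0.14)), (np.float64(0.0), np.float64(0.17))] [ 0.15  0.63  0.19  2.03 -1.09  0.4  -0.15]
0.15 0.1 [(np.float64(0.0), np.float64(0.33)), (np.float64(0.0), np.float64(0.22)), (np.float64(0.0), np.float64(0.3)), (np.float64(0.0), np.float64(0.21))] [ 0.15  0.66  0.24  1.98 -1.05  0.55 -0.16]
0.2 0 [(np.float64(0.0), np.float64(0.24)), (np.float64(0.0), np.float64(0.14)), (np.float64(0.0), np.float64(0.2)), (np.float64(0.0), np.float64(0.24))] [ 0.04  0.64  0.31  2.01 -1.02  0.46 -0.25]
0.2 0.1 [(np.float64(0.0), np.float64(0.37)), (np.float64(0.0), np.float64(0.26)), (np.float64(0.0), np.float64(0.34)), (np.float64(0.0), np.float64(0.27))] [ 0.08  0.67  0.32  1.96 -0.99  0.6  -0.25]
```

```bash
python3 - <<'E'
from kin import *
rows(*tgt(H-.1305,.03,1,.12,.08,y=-.001,roll=-.126),13)
E
```

```text
[[0.59, 0.25, 0.18], [0.6, 0.23, 0.17], [0.61, 0.22, 0.16], [0.62, 0.2, 0.15], [0.62, 0.18, 0.14], [0.63, 0.16, 0.13], [0.64, 0.14, 0.12], [0.64, 0.12, 0.11], [0.65, 0.1, 0.1], [0.65, 0.08, 0.08], [0.66, 0.06, 0.07], [0.66, 0.04, 0.06], [0.66, 0.02, 0.05]]
[[-0.14, -0.2, 0.27], [-0.14, -0.2, 0.27], [-0.14, -0.2, 0.27], [-0.14, -0.2, 0.27], [-0.14, -0.2, 0.27], [-0.14, -0.2, 0.27], [-0.14, -0.2, 0.27], [-0.14, -0.2, 0.27], [-0.14, -0.2, 0.27], [-0.14, -0.2, 0.27], [-0.14, -0.2, 0.27], [-0.14, -0.2, 0.27], [-0.14, -0.2, 0.27]]
```

arm_command --delta_pos '[[0.59, 0.25, 0.18], [0.6, 0.23, 0.17], [0.61, 0.22, 0.16], [0.62, 0.2, 0.15], [0.62, 0.18, 0.14], [0.63, 0.16, 0.13], [0.64, 0.14, 0.12], [0.64, 0.12, 0.11], [0.65, 0.1, 0.1], [0.65, 0.08, 0.08]]' --rotation '[[-0.14, -0.2, 0.27], [-0.14, -0.2, 0.27], [-0.14, -0.2, 0.27], [-0.14, -0.2, 0.27], [-0.14, -0.2, 0.27], [-0.14, -0.2, 0.27], [-0.14, -0.2, 0.27], [-0.14, -0.2, 0.27], [-0.14, -0.2, 0.27], [-0.14, -0.2, 0.27]]'

```text
clock: 14.5
position: [0.5322, -0.1565, 0.1665]
tool_rot: [1.842, 1.225, 0.744]
force: [0.5, 0.1, -0.3]
grip_width: 0.0297
```

```bash
python3 - <<'E'
from kin import *
st();fm()
rows(*tgt(H-.1305,.02,1,.12,.08,y=-.001,roll=-.126),5)
E
```

```text
q [ 0.36  0.48 -0.01  1.99 -0.56  0.58  1.28] t 14.5 tip s-H,y,off mm [-120.2    2.8   76.1] F panel [ 0.31 -0.11 -0.54] w 0.0297
Ft [0.45 0.39 0.21] Mt [ 0.011 -0.164 -0.261]
[[0.37, -0.01, 0.07], [0.37, -0.01, 0.07], [0.38, -0.02, 0.06], [0.38, -0.03, 0.06], [0.38, -0.03, 0.05]]
[[-0.05, -0.12, 0.15], [-0.05, -0.12, 0.15], [-0.05, -0.12, 0.15], [-0.05, -0.12, 0.15], [-0.05, -0.12, 0.15]]
```

arm_command --delta_pos '[[0.37, -0.01, 0.07], [0.37, -0.01, 0.07], [0.38, -0.02, 0.06], [0.38, -0.03, 0.06], [0.38, -0.03, 0.05], [0, 0, 0]]' --rotation '[[-0.05, -0.12, 0.15], [-0.05, -0.12, 0.15], [-0.05, -0.12, 0.15], [-0.05, -0.12, 0.15], [-0.05, -0.12, 0.15], [0, 0, 0]]'

```text
clock: 15.1
position: [0.5512, -0.1476, 0.1042]
tool_rot: [1.638, 1.157, 0.556]
force: [0.7, -1.0, 0.5]
grip_width: 0.0295
```

```bash
python3 - <<'E'
from kin import *
st(tgt(H-.1305,.02,1,.12,.08,y=-.001,roll=-.126));fm()
c=optics.camera_params('wrist');im=optics.grab_frame('wrist');cv2.imwrite('pics/k1.png',im[:,:,::-1])
s=monitor.observe();R0=Rm(s['tool_rot'])
print('tips px',[proj(s['position']+R0@[.014,y,0],c).round(0).tolist() for y in(-.015,0,.015)])
for z in(-.0025,-.0195):
    m=rect(im[:,:,::-1],c,-.13,z,half=.03);cv2.imwrite(f'pics/k_{z}.png',m)
    w=cv2.resize(m,(40,40),interpolation=cv2.INTER_AREA);print(z);print('\n'.join(''.join('#' if v<50 else '+' if v<90 else '-' if v<130 else '.' for v in r) for r in w))
E
```

```text
q [ 0.48  0.59 -0.21  2.06 -0.72  0.31  1.48] t 15.1 tip s-H,y,off mm [-132.1    4.1   11.4] F panel [ 0.53 -1.23  0.22] w 0.0295
[-0.3, -0.0, 0.14] [0.04, -0.05, -0.02]
Ft [-0.38  0.34  1.25] Mt [ 0.009 -0.046 -0.424]
tips px [[[279.0, 328.0]], [[318.0, 328.0]], [[356.0, 328.0]]]
-0.0025
..................+#########+###########
.................+########++-+##########
................-######+++++--+#########
................+####+++++++-..-+#######
................-##++++++++++...-#######
................-+++++++++++#+++########
..............-++++++++++###############
.............-+++++++++###############++
.............-++++++#############+-+++++
.............-+++#############+-...-++++
.............-###########++-........++++
..........-+#########-..............-+++
.........+###########+...............+++
........+#############+..............-++
.......+###############+..............++
......-#################-.............++
......+#######################........++
.....-########################-.......-+
.....-########################-.......-+
.....+########################-
[... 1777 characters left out ...]
...
.........+###++++###################+...
.........-#####################++---....
..........####################-.........
..........-##################+..........
...........+################+...........
............+###############-...........
.............+############+-............
..............-+########+-..............
.................-++++--................
........................................
.......................................-
..............................--+++#####
.......................--+++############
.......................#################
.......................+################
.......................+++++++++++######
.......................-++++++++++++++++
```

The rectified close-up puts the knob disc centred within 1 mm of the prediction and the white line pointing left and slightly down, so the knob is at about -1.69 rad, agreeing with needle×3. Next: align, descend and grip.

```bash
python3 - <<'E'
from kin import *
a=tgt(H-.1305,.012,1,.12,.08,y=0,roll=-.126);b=tgt(H-.1305,-.014,1,.12,.08,y=0,roll=-.126)
rows(*a,3);path([a,(a[0]+(b[0]-a[0])/2,a[1]),b])
E
```

```text
[[-0.01, 0.01, 0.04], [-0.01, 0.01, 0.04], [-0.01, 0.01, 0.04]]
[[0.01, -0.02, -0.01], [0.01, -0.02, -0.01], [0.01, -0.02, -0.01]]
[[0.43, 0.05, 0.04], [0.43, 0.05, 0.04]]
[[0.0, 0.0, 0.0], [0.0, 0.0, 0.0]]
```

arm_command --delta_pos '[[-0.01, 0.02, 0.06], [-0.01, 0.02, 0.05], [0, 0, 0.03], [0, 0, 0]]' --rotation '[[0.01, -0.02, -0.01], [0.01, -0.02, -0.01], [0.01, -0.02, -0.01], [0, 0, 0]]'

```text
clock: 15.55
position: [0.5555, -0.1512, 0.1074]
tool_rot: [1.624, 1.161, 0.538]
force: [0.2, 0.0, -0.8]
grip_width: 0.0301
```

```bash
python3 - <<'E'
from kin import *
st(tgt(H-.1305,-.014,1,.12,.08,y=0,roll=-.126))
E
```

```text
q [ 0.47  0.58 -0.18  2.05 -0.71  0.32  1.47] t 15.55 tip s-H,y,off mm [-128.    -0.9   12.8] F panel [-0.22 -0.05 -0.78] w 0.0301
[0.9, 0.02, 0.04] [0.01, 0.02, 0.01]
```

arm_command --delta_pos '[[0.18, 0.01, 0], [0.18, 0, 0.01], [0.18, 0, 0.01], [0.18, 0, 0], [0, 0, 0]]' --rotation '[[0, 0, 0], [0, 0, 0], [0, 0, 0], [0, 0, 0], [0, 0, 0]]'

```text
clock: 16.05
position: [0.5643, -0.1466, 0.0862]
tool_rot: [1.623, 1.161, 0.538]
force: [0.4, 0.2, 0.3]
grip_width: 0.0299
```

```bash
python3 - <<'E'
from kin import *
st(tgt(H-.1305,-.014,1,.12,.08,y=0,roll=-.126));fm()
E
```

```text
q [ 0.47  0.63 -0.21  2.04 -0.72  0.28  1.48] t 16.05 tip s-H,y,off mm [-130.1    0.5  -10.5] F panel [0.53 0.08 0.1 ] w 0.0299
[0.11, -0.0, 0.03] [0.02, 0.02, 0.01]
Ft [-0.15  0.52 -0.03] Mt [-0.063 -0.033 -0.423]
```

arm_command --delta_pos '[[0.09, 0, 0.02], [0, 0, 0]]' --rotation '[[0, 0, 0], [0, 0, 0]]'

```text
clock: 16.25
position: [0.5655, -0.1466, 0.0832]
tool_rot: [1.624, 1.161, 0.539]
force: [0.2, 0.6, 0.6]
grip_width: 0.0295
```

arm_command --delta_pos '[[0, 0, 0], [0, 0, 0], [0, 0, 0], [0, 0, 0]]' --rotation '[[0, 0, 0], [0, 0, 0], [0, 0, 0], [0, 0, 0]]' --gripper 1 --grip_force 25

```text
clock: 16.65
position: [0.5652, -0.1467, 0.0832]
tool_rot: [1.625, 1.161, 0.539]
force: [2.0, 0.6, -3.0]
grip_width: 0.0121
```

```bash
python3 - <<'E'
from kin import *
st(tgt(H-.1305,-.014,1,.12,.08,y=0,roll=-.126));fm()
R0=Rm(monitor.observe()['tool_rot']);A,o=panel(*P0);v=A.T@R0[:,1];print('tool y heading cw from upslope',np.arctan2(-v[1],v[0]))
E
```

```text
q [ 0.47  0.64 -0.21  2.04 -0.73  0.27  1.49] t 16.65 tip s-H,y,off mm [-1.309e+02  1.000e-01 -1.350e+01] F panel [ 0.32 -0.13 -3.66] w 0.0121
[0.01, 0.01, 0.01] [0.01, 0.02, 0.02]
Ft [3.57 0.7  0.5 ] Mt [-0.052 -0.118 -0.348]
tool y heading cw from upslope -0.12796881951290393
```

Gripped on the bar at 12.1 mm width. Now turning clockwise by about 1.91 rad.

arm_command --delta_pos '[[0, 0, 0], [0, 0, 0], [0, 0, 0], [0, 0, 0], [0, 0, 0], [0, 0, 0]]' --rotation '[[0.8, 0, 0], [0.8, 0, 0], [0.8, 0, 0], [0.8, 0, 0], [0.8, 0, 0], [0.8, 0, 0]]'

```text
clock: 17.25
position: [0.5652, -0.1468, 0.0832]
tool_rot: [2.144, 1.161, 0.539]
force: [0.3, 1.1, -3.5]
grip_width: 0.0117
```

```bash
cat >> kin.py <<'E'
def head(tgtphi):
    R0=Rm(monitor.observe()['tool_rot']);A,o=panel(*P0);v=A.T@R0[:,1];h=np.arctan2(-v[1],v[0]);print('heading',h.round(3),'to go units',((tgtphi-h)/np.radians(6)).round(2))
E
python3 - <<'E'
from kin import *
st(tgt(H-.1308,-.0135,1,.12,.08,y=0,roll=.35));fm();head(1.784)
E
```

```text
q [ 0.39  0.63 -0.1   2.04 -0.92  0.31  1.14] t 17.25 tip s-H,y,off mm [-1.31e+02  1.00e-01 -1.34e+01] F panel [-1.2   0.93 -3.4 ] w 0.0117
[0.0, 0.01, 0.0] [-0.41, 0.02, 0.0]
Ft [ 3.58 -0.97 -0.3 ] Mt [-0.018 -0.15  -0.428]
heading 0.395 to go units 13.26
```

arm_command --delta_pos '[[0, 0, 0], [0, 0, 0], [0, 0, 0], [0, 0, 0], [0, 0, 0], [0, 0, 0], [0, 0, 0], [0, 0, 0], [0, 0, 0], [0, 0, 0]]' --rotation '[[0.8, 0, 0], [0.8, 0, 0], [0.8, 0, 0], [0.8, 0, 0], [0.8, 0, 0], [0.8, 0, 0], [0.8, 0, 0], [0.8, 0, 0], [0.8, 0, 0], [0.8, 0, 0]]'

```text
clock: 18.25
position: [0.5645, -0.147, 0.0833]
tool_rot: [3.016, 1.162, 0.537]
force: [-1.7, -1.1, -1.8]
grip_width: 0.0116
```

```bash
python3 - <<'E'
from kin import *
st(tgt(H-.1308,-.0135,1,.12,.08,y=0,roll=1.2));fm();head(1.784)
E
```

```text
q [ 0.23  0.64  0.11  2.05 -1.16  0.41  0.47] t 18.25 tip s-H,y,off mm [-1.315e+02  1.000e-01 -1.300e+01] F panel [-2.59 -0.51 -0.58] w 0.0116
[0.01, 0.01, -0.02] [-0.63, 0.02, -0.02]
Ft [ 0.85 -0.2   2.56] Mt [-0.031 -0.745 -0.099]
heading 1.275 to go units 4.86
```

arm_command --delta_pos '[[0, 0, 0], [0, 0, 0], [0, 0, 0], [0, 0, 0], [0, 0, 0], [0, 0, 0], [0, 0, 0]]' --rotation '[[0.8, 0, 0], [0.8, 0, 0], [0.8, 0, 0], [0.8, 0, 0], [0.8, 0, 0], [0.6, 0, 0], [0, 0, 0]]'

```text
clock: 18.95
position: [0.5642, -0.1467, 0.0834]
tool_rot: [-2.764, 1.162, 0.536]
force: [-0.4, -1.1, -2.2]
grip_width: 0.0116
```

```bash
python3 - <<'E'
from kin import *
st();fm();head(1.784)
c=optics.camera_params('wrist');im=optics.grab_frame('wrist');cv2.imwrite('pics/n1.png',im[:,:,::-1]);np.savez('n1.npz',**c)
m=meter('pics/n1.png',c);cv2.imwrite('pics/mm.png',m)
w=cv2.resize(m,(116,50),interpolation=cv2.INTER_AREA);print('\n'.join(''.join('#' if v<60 else '+' if v<100 else '-' if v<135 else '.' for v in r) for r in w))
E
```

```text
q [ 0.18  0.64  0.19  2.06 -1.21  0.44  0.02] t 18.95 tip s-H,y,off mm [-131.7    0.5  -12.8] F panel [-1.72 -0.9  -1.53] w 0.0116
Ft [1.65 1.31 1.29] Mt [ 0.056 -0.464  0.456]
heading 1.777 to go units 0.07
.........................................--++#######################################################################
................................................--++################################################################
.......................................................-############################################################
.........................................................###########################################################
.........................................................+#######-...--+############################################
..........................................................######-...........--+#####################################
..........................................................+####+...................-++##############################
...........................................................###+..........
[... 4257 characters left out ...]
..................................................###########+.....................................................
...................................................+##########......................................................
...................................................-#########+........................-....---.---------------------
####################################################################################################################
####################################################################################################################
####################################################################################################################
```

```bash
cat >> kin.py <<'E'
def needle(m):
    yy,xx=np.mgrid[:296,:464]
    b=((m<110)&(yy>82)&(yy<228)).astype(np.uint8);n,l,s,ce=cv2.connectedComponentsWithStats(b);k=1+s[1:,4].argmax();y,x=np.nonzero(l==k)
    vx,vy,x0,y0=cv2.fitLine(np.c_[x,y].astype(np.float32),cv2.DIST_HUBER,0,.01,.01).ravel()
    if vy>0:vx,vy=-vx,-vy
    f=lambda r:x0+vx/vy*(r-y0)
    hub=np.array([np.nonzero(m[r,180:290]<80)[0][[0,-1]].mean()+180 for r in range(248,272)])
    hr=255.;print('needle',np.arctan2(vx,-vy).round(4),'x at pivot row',f(hr).round(1),'hub x',hub.mean().round(1))
    for r in range(28,62,6):
        q=np.nonzero(m[r,225:275]<90)[0]+225
        if len(q): print('row',r,'tri centre',q[[0,-1]].mean(),'needle line',f(r).round(1),'tri angle about line foot',np.arctan2(q[[0,-1]].mean()-f(hr),hr-r).round(4))
E
python3 - <<'E'
from kin import *
needle(cv2.imread('pics/mm.png',0))
E
```

```text
needle 0.0665 x at pivot row 227.7 hub x 227.2
row 28 tri centre 244.5 needle line 242.8 tri angle about line foot 0.074
row 34 tri centre 243.5 needle line 242.4 tri angle about line foot 0.0715
row 40 tri centre 243.5 needle line 242.0 tri angle about line foot 0.0734
row 46 tri centre 243.0 needle line 241.6 tri angle about line foot 0.0732
row 52 tri centre 242.5 needle line 241.2 tri angle about line foot 0.0729
row 58 tri centre 242.5 needle line 240.8 tri angle about line foot 0.0751
```

arm_command --delta_pos '[[0, 0, 0], [0, 0, 0]]' --rotation '[[0.2, 0, 0], [0, 0, 0]]'

```text
clock: 19.2
position: [0.5642, -0.1467, 0.0834]
tool_rot: [-2.747, 1.162, 0.536]
force: [-0.1, 1.1, -3.1]
grip_width: 0.0114
```

```bash
python3 - <<'E'
from kin import *
head(1.8);c=optics.camera_params('wrist');im=optics.grab_frame('wrist');cv2.imwrite('pics/n2.png',im[:,:,::-1])
needle(meter('pics/n2.png',c));st()
A,o=panel(*P0);print('cam in panel rel pivot mm',(A.T@(c['origin']-o)-[H-.077,0,0])*1e3)
E
```

```text
heading 1.794 to go units 0.06
needle 0.0705 x at pivot row 227.5 hub x 226.8
row 28 tri centre 244.0 needle line 243.6 tri angle about line foot 0.0724
row 34 tri centre 243.5 needle line 243.1 tri angle about line foot 0.0722
row 40 tri centre 243.5 needle line 242.7 tri angle about line foot 0.0742
row 46 tri centre 243.0 needle line 242.3 tri angle about line foot 0.0739
row 52 tri centre 242.0 needle line 241.9 tri angle about line foot 0.0712
row 58 tri centre 241.5 needle line 241.4 tri angle about line foot 0.0708
q [ 0.18  0.64  0.19  2.06 -1.22  0.44  0.  ] t 19.25 tip s-H,y,off mm [-131.7    0.5  -12.8] F panel [-1.76 -0.11 -1.62] w 0.0113
cam in panel rel pivot mm [ 43.07821031 -28.74888744 116.21193137]
```

arm_command --delta_pos '[[0, 0, 0], [0, 0, 0], [0, 0, 0], [0, 0, 0]]' --rotation '[[0, 0, 0], [0, 0, 0], [0, 0, 0], [0, 0, 0]]' --gripper 0.3

```text
clock: 19.65
position: [0.5646, -0.1466, 0.0839]
tool_rot: [-2.75, 1.161, 0.536]
force: [0.0, -0.6, 0.2]
grip_width: 0.0298
```

arm_command --delta_pos '[[-0.25, 0, 0], [-0.3, 0, 0], [-0.4, 0, 0], [-0.4, 0, 0], [-0.4, 0, 0], [-0.4, 0, 0], [-0.4, 0, 0], [-0.4, 0, 0], [0, 0, 0]]' --rotation '[[0, 0, 0], [0, 0, 0], [0, 0, 0], [0, 0, 0], [0, 0, 0], [0, 0, 0], [0, 0, 0], [0, 0, 0], [0, 0, 0]]'

```text
clock: 20.55
position: [0.5311, -0.1669, 0.1735]
tool_rot: [-2.753, 1.16, 0.531]
force: [0.4, 0.4, -0.5]
grip_width: 0.0296
```

```bash
python3 - <<'E'
from kin import *
st();c=optics.camera_params('wrist');im=optics.grab_frame('wrist');cv2.imwrite('pics/n3.png',im[:,:,::-1])
try: m=meter('pics/n3.png',c);cv2.imwrite('pics/m3.png',m);needle(m)
except Exception as e: print(e)
A,o=panel(*P0);print('cam in panel rel pivot mm',(A.T@(c['origin']-o)-[H-.077,0,0])*1e3)
w=cv2.imread('pics/n3.png');s=optics.grab_frame('scene')[:,:,::-1];t=optics.grab_frame('top')[:,:,::-1]
rs=lambda a,w,h,k=1.3:cv2.convertScaleAbs(cv2.resize(a,(w,h),interpolation=cv2.INTER_CUBIC),alpha=k)
out=np.hstack([np.vstack([rs(w,480,360,1),rs(s[120:270,130:330],480,240,1.6)]),np.vstack([rs(t[120:300,340:500],320,360,1.6),rs(m,320,240,1)])])
cv2.imwrite('pics/final.png',out)
E
```

```text
q [ 0.1   0.47  0.36  2.07 -0.99  0.6  -0.19] t 20.55 tip s-H,y,off mm [-119.4   -7.5   84.2] F panel [ 0.2   0.28 -0.73] w 0.0296
needle 0.0718 x at pivot row 229.1 hub x 228.8
row 28 tri centre 246.0 needle line 245.4 tri angle about line foot 0.0745
row 34 tri centre 245.0 needle line 245.0 tri angle about line foot 0.072
row 40 tri centre 244.5 needle line 244.5 tri angle about line foot 0.0717
row 46 tri centre 244.5 needle line 244.1 tri angle about line foot 0.0737
row 52 tri centre 244.0 needle line 243.7 tri angle about line foot 0.0734
row 58 tri centre 243.0 needle line 243.2 tri angle about line foot 0.0706
cam in panel rel pivot mm [ 55.01040391 -36.43966771 213.49755984]Traceback (most recent call last):
  File "<stdin>", line 8, in <module>
    return _nx.concatenate(arrs, 0, dtype=dtype, casting=casting)
           ~~~~~~~~~~~~~~~^^^^^^^^^^^^^^^^^^^^^^^^^^^^^^^^^^^^^^^
ValueError: all the input arrays must have same number of dimensions, but the array at index 0 has 3 dimension(s) and the array at index 1 has 2 dimension(s)
```

Needle 0.0718 against index about 0.0726. I'll take the final composite picture.

```bash
python3 - <<'E'
from kin import *
w=cv2.imread('pics/n3.png');m=cv2.imread('pics/m3.png');s=optics.grab_frame('scene')[:,:,::-1];t=optics.grab_frame('top')[:,:,::-1]
rs=lambda a,w,h,k=1.3:cv2.convertScaleAbs(cv2.resize(a,(w,h),interpolation=cv2.INTER_CUBIC),alpha=k)
cv2.imwrite('pics/final.png',np.hstack([np.vstack([rs(w,480,360,1),rs(s[110:350,110:370],480,240,1.6)]),np.vstack([rs(t[100:350,280:600],320,360,1.6),rs(m,320,240,1)])]))
E
```

```text
(no output)
```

View pics/final.png

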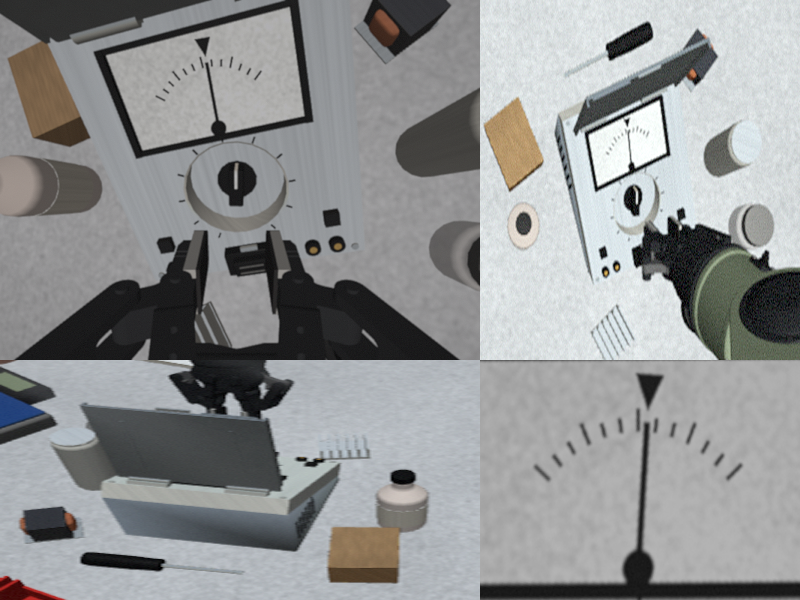

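The final composite shows the needle pointing at the index triangle, the cover fully open, the bystanders standing, and the gripper clear of everything. Handing in.

```bash
python3 -c "
from workcell import bot
print(bot.job_done())"
```

```text
the job is handed in; nothing more can be done
None
```

The job is done and was handed in at about 21 s on the clock. The cover is fully open, the needle is on the index marker, and the robot is touching nothing.

- **Catch and cover:** One finger pressed the catch while the other stayed over the cover. I followed the cover up at roughly 0.6 rad/s to about 1.3 rad, then slid off its edge. It went on to its stop by itself.
- **Knob:** I gripped the bar and turned it about 1.9 rad clockwise, then let go and backed off.
- **Last checks:** After release the needle measured 0.072 rad and the index 0.072–0.073 rad. The scene and top views showed the cover fully open. Every bystander I could see was upright and in place. In that last picture the arm hid the tape roll and the jar was partly covered. The gripper was about 84 mm off the panel with no force on it.
- **What went wrong on the way:**
  - The first two presses did not leave the cover free. It stayed latched, most likely because both fingers lifted together and it re-latched. On the third try I held the catch down while tilting the other finger up, and that freed it.
  - A touch-test on the closed cover peaked at about 59 N at the fingertips, which was more than I intended. It stayed below the 120 N wrist limit, and later pictures showed no harm. If fingertip contact counts under the 40 N pressing limit, that test exceeded it.
  - The wrist force and moment readings drifted, so I relied on the camera rather than on them.

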